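# Pack a carving block tight in a model holder with spacer plates

### The arm

A 6-joint arm with a two-finger parallel gripper is mounted at the origin on a cart in front of the work surface, level with it; the furniture and walls round the work are solid. World frame = base frame: x ahead of the robot, y to its left, z up, the work surface at z = 0. Lengths are in mm, angles in degrees, forces in N, time in s.
With the tool pointing down it reaches from about 300 to 825 mm from the base axis. Payload 5.4 kg.
Tool frame: the origin (TCP) lies between the finger pads; the fingertips stand 17 mm ahead of it and the grasp point (between the pads) lies 2 mm behind it; x points along the fingers, y is the direction in which the jaws open and shut, and the axes are right-handed (so a half turn about x gives the same grasp; the last joint's range is limited). The gripper opens to 92 mm and grips with 3 to 60 N. Pads are 20 mm wide; open, the fingers measure 128 mm over their backs; the gripper's body (75 mm by 189 mm) begins 69 mm behind the grasp point.
Start: joints at [-12.038, 9.076, 91.501, -0, 79.423, -12.038], TCP at [574.984, -0.018, 231.601] pointing down, gripper open.
Joint ranges: [-166.64, 166.64], [-54.1, 131.32], [10.49, 154.53], [-73.88, 253.88], [9.74, 151.15], [-171.62, 171.62]. Speed limits (degrees/s): [147.25, 147.25, 180, 180, 180, 180].

### API

Orientations are given as a 3x3 rotation matrix whose columns are the frame's x, y, z axes.
In Python, from cell import read_state, optics, r gives the robot as it stands.
- The arm moves only by the shell command python3 -m handwheel 'ROWS' [FORCE]. ROWS is JSON, a list of rows, each an object of numbers: "ax", "ay", "az": the turn, a rotation vector about the tool's x, y, z in degrees; "tx", "ty", "tz": the shift along the tool's x, y, z in mm; "gripper": the opening, from -1 (shut) to 1 (fully open), so that 0 is half open. In form: [{"ax": .., "ay": .., "az": .., "tx": .., "ty": .., "tz": .., "gripper": ..}, ...]. A call has exactly 8 rows; each row is the pose to reach, as a shift and turn from the pose commanded when the call began, along the tool's axes at that moment; what a row does not reach only later rows make up. A row lasts 1/12 s, in which the tool goes at most 41.7 mm and 7.16 degrees, less where a joint would pass 70% of its speed; a pose out of reach is approached as far as the arm can. A call with a gripper value outside its range is refused whole. The fingers move at their own pace and stop on an object; FORCE is the grip in N (left out, the last holds). Time passes only in rows, so rows that repeat a pose let the fingers close, or fill a call up. It gives the time, the measured TCP pose, the force and the opening at its end, in the units of the state.
- read_state(): the state, without advancing time (a new reading comes with each control period).
- optics.camera(name): name is "scene" or "side" or "wrist"; returns (picture, depth): 400x640x3 uint8, red, green, blue; 400x640 float32, mm along the optical axis (not along the pixel's ray), 0 where there is no reading.
- optics.calibration(name): a dict with "camera_matrix" (3x3 intrinsics, pixels), "extrinsics" (4x4, takes a point from camera to world coordinates). Camera axes: x right, y up, looking along -z (the intrinsics and any distortion apply to the point x, -y, -z); pixel columns grow to the right and rows downward; lengths in mm; the calibration is good to about 2 mm. A picture is of the moment at which its call begins: read the wrist's pose just before it. calibration takes no time and is no camera call; for the wrist camera it gives the pose at the moment of the call.
- r.finish_job(): hands the job in, once; it reports no verdict.
The state is a dict: "clock": time; "q": joint angles; "qd": joint speeds; "joint_torque": joint torques, N m; "tool_pos": TCP position; "tool_rot": TCP orientation; "ft_force": force on the tool from outside, world axes, zero at the start; "moment": the same for the moment, N m; "gripper_width": finger opening in mm.
Only numpy, scipy, OpenCV 4.12 (cv2) and the standard library are available. Lean on these libraries where they do the work, as an engineer would, in place of code of your own. Each camera call takes 0.05 s, during which the arm holds its last target.

### The job

The carving block standing in the model holder is too thin for it: the sliding jaw reaches the end of its travel before it touches the block. Draw the jaw fully back by its upright handle, then stand spacer plates from the wooden rack, one after another, between block and jaw, upright, about central and fully down on the holder's bed, until they take up the gap, and slide the jaw in until you feel it close on the stack. Finish while still holding the jaw pressed gently by its handle, so that the block is held firmly upright against the stop; do not squeeze hard, and leave the carved teeth standing nearby alone.

Things in the scene. Friction and masses are not known exactly. Their poses are not given: they have to be found in the camera images.
- holder: model holder fixed to the bench: grey bed 84 x 250 mm (x, y) on feet, its flat top 12 mm above the bench. Origin: centre of its underside on the bench, z up; the jaw slides along its y axis; the stop is towards +y, the sliding jaw towards -y. The holder stands turned by up to 0.2 rad about z from the world axes.
- stop: steel fixed stop, screwed to the holder's bed at a place that differs from run to run, turned as the holder. Origin: on the bed (12 mm above the bench), at the middle of its clamping face, which looks along its -y; the face is 48 mm wide and 36 mm high, and the stop reaches 54 mm back to +y.
- carving_block: ivory practice block with pencil lines, 22 x 22 x 46 mm, loose, standing on end on the bed, one face against the stop. Origin: the middle of the face at the stop, 23 mm above the bed; its y axis points up along its length, its z axis points away from the stop across the 22 mm thickness. It rises 10 mm higher than the stop. Mass about 33 g.
- jaw_travel (a joint): travel of the sliding jaw in m: 0 = fully in, as near to the stop as it goes (jaw face at y = -20 mm in the holder's frame), 0.020 = fully drawn back (jaw face at y = -40 mm). It starts 0 to 4 mm open. Slides with about 3 N of friction and stays where it is left. Both ends are hard stops.
- jaw: sliding jaw of the holder: steel jaw with a rubber facing 48 mm wide and 33 mm high, on a carriage 18 mm high with an upright black handle. Origin: on the bed (12 mm above the bench), in the plane of the jaw face, at its middle; the face looks along its +y, to the block.
- jaw_handle (a point): middle of the upright black handle on the jaw's carriage, 45 mm behind the jaw face (towards -y) and 52.5 mm above the bench; the handle is 22 mm wide across the slide (holder x), 14 mm along it (holder y) and rises from 33 to 74 mm above the bench. Grip it from above across its 22 mm width.
- rack: wooden slotted rack fixed on the bench, 76 x 136 x 28 mm, four slots in a row along its y axis 30 mm apart, 20 mm deep. Origin: centre of its underside; turned by up to 0.25 rad about z.
- spacer_a: aluminium spacer plate, one of four alike, each standing in a slot of the rack: body 48 wide (its x) x 12 thick (its y) x 40 mm high, with a grip tab 30 wide x 12 thick x 28 mm on top, 68 mm high in all; 45 to 80 g. Origin: centre of its lower edge face (8 mm above the bench in the rack); z up. Grip the tab from above across its 30 mm width. Two or three are needed as a rule.
- spacer_b: spacer plate like spacer_a
- spacer_c: spacer plate like spacer_a
- spacer_d: spacer plate like spacer_a
- tooth_molar: carved practice molar on a block foot, 24 x 24 x 48 mm, loose bystander; origin under its foot
- tooth_canine: carved practice canine on a block foot, 24 x 24 x 58 mm, loose bystander; origin under its foot
- tooth_molar_wax: carved practice premolar on a block foot, 22 x 23 x 46 mm, loose bystander; origin under its foot

How it is judged (in metres and radians):
On the way, in this order (a step that is already met when the one before it is completed fails the run):
1. the jaw is drawn fully back (18 mm or more of its 20 mm) (value of joint jaw_travel above 0.018 m), for 0.2 s.
2. a spacer plate stands upright on the bed between block and jaw ((((y of spacer_a in the frame of holder between -0.05 and 0.03 m and x of spacer_a in the frame of holder between -0.06 and 0.06 m) and (x of spacer_a in the frame of holder between -0.012 and 0.012 m and z of spacer_a in the frame of holder between 0.009 and 0.0145 m and angle between spacer_a's own z axis and vertical below 0.08 rad) and contact force between the fingers and spacer_a below 0.1 N) or ((y of spacer_b in the frame of holder between -0.05 and 0.03 m and x of spacer_b in the frame of holder between -0.06 and 0.06 m) and (x of spacer_b in the frame of holder between -0.012 and 0.012 m and z of spacer_b in the frame of holder between 0.009 and 0.0145 m and angle between spacer_b's own z axis and vertical below 0.08 rad) and contact force between the fingers and spacer_b below 0.1 N) or ((y of spacer_c in the frame of holder between -0.05 and 0.03 m and x of spacer_c in the frame of holder between -0.06 and 0.06 m) and (x of spacer_c in the frame of holder between -0.012 and 0.012 m and z of spacer_c in the frame of holder between 0.009 and 0.0145 m and angle between spacer_c's own z axis and vertical below 0.08 rad) and contact force between the fingers and spacer_c below 0.1 N) or ((y of spacer_d in the frame of holder between -0.05 and 0.03 m and x of spacer_d in the frame of holder between -0.06 and 0.06 m) and (x of spacer_d in the frame of holder between -0.012 and 0.012 m and z of spacer_d in the frame of holder between 0.009 and 0.0145 m and angle between spacer_d's own z axis and vertical below 0.08 rad) and contact force between the fingers and spacer_d below 0.1 N))), for 0.2 s.
At the end, for the whole second after the job is handed in: fingers still on the jaw; over 2.5 N passes from jaw to spacer, spacer to block and block to stop; block upright (0.08 rad), on the bed, within 14 mm of the middle; each spacer in the gap fully down (2.5 mm), upright (0.08 rad), within 12 mm of the middle line, not touched by the fingers (contact force between carving_block and stop above 2.5 N and (contact force between jaw and spacer_a above 2.5 N or contact force between jaw and spacer_b above 2.5 N or contact force between jaw and spacer_c above 2.5 N or contact force between jaw and spacer_d above 2.5 N) and (contact force between carving_block and spacer_a above 2.5 N or contact force between carving_block and spacer_b above 2.5 N or contact force between carving_block and spacer_c above 2.5 N or contact force between carving_block and spacer_d above 2.5 N) and contact force between the fingers and jaw above 1 N and angle between carving_block's own y axis and vertical below 0.08 rad and z of carving_block in the frame of stop between 0.021 and 0.0255 m and x of carving_block in the frame of stop between -0.014 and 0.014 m and (not (y of spacer_a in the frame of holder between -0.05 and 0.03 m and x of spacer_a in the frame of holder between -0.06 and 0.06 m) or (x of spacer_a in the frame of holder between -0.012 and 0.012 m and z of spacer_a in the frame of holder between 0.009 and 0.0145 m and angle between spacer_a's own z axis and vertical below 0.08 rad)) and (not (y of spacer_b in the frame of holder between -0.05 and 0.03 m and x of spacer_b in the frame of holder between -0.06 and 0.06 m) or (x of spacer_b in the frame of holder between -0.012 and 0.012 m and z of spacer_b in the frame of holder between 0.009 and 0.0145 m and angle between spacer_b's own z axis and vertical below 0.08 rad)) and (not (y of spacer_c in the frame of holder between -0.05 and 0.03 m and x of spacer_c in the frame of holder between -0.06 and 0.06 m) or (x of spacer_c in the frame of holder between -0.012 and 0.012 m and z of spacer_c in the frame of holder between 0.009 and 0.0145 m and angle between spacer_c's own z axis and vertical below 0.08 rad)) and (not (y of spacer_d in the frame of holder between -0.05 and 0.03 m and x of spacer_d in the frame of holder between -0.06 and 0.06 m) or (x of spacer_d in the frame of holder between -0.012 and 0.012 m and z of spacer_d in the frame of holder between 0.009 and 0.0145 m and angle between spacer_d's own z axis and vertical below 0.08 rad)) and contact force between the fingers and spacer_a below 0.1 N and contact force between the fingers and spacer_b below 0.1 N and contact force between the fingers and spacer_c below 0.1 N and contact force between the fingers and spacer_d below 0.1 N); the arm keeps its last pose, push and grip.
It fails at once if the block is squeezed with more than 45 N (contact force between carving_block and stop above 45 N).
It fails at once if the block is knocked over (angle between carving_block's own y axis and vertical above 0.6 rad).
It fails at once if the carved molar is pushed more than 25 mm or tipped over (distance of tooth_molar from where it was at the start of the episode above 0.025 m or angle between tooth_molar's own z axis and vertical above 0.5 rad).
It fails at once if the carved canine is pushed more than 25 mm or tipped over (distance of tooth_canine from where it was at the start of the episode above 0.025 m or angle between tooth_canine's own z axis and vertical above 0.5 rad).
It fails at once if the carved premolar is pushed more than 25 mm or tipped over (distance of tooth_molar_wax from where it was at the start of the episode above 0.025 m or angle between tooth_molar_wax's own z axis and vertical above 0.5 rad).
It also fails if it takes over 72 s, if anything falls off the work surface, if the arm or the gripper's body presses on something with over 40 N, if the wrist force passes 120 N, or if a joint passes its speed limit or range.

## Working session

There is one attempt and no reset: what is moved stays moved. The work goes in short steps, Python scripts to look and compute and a shell command to move; the robot and the scene stay as the last step left them, time stands still between calls to the robot, and variables do not carry over. Pictures are saved under pics/ and viewed, and the job is handed in when it is done.

```bash
ls; mkdir -p pics; python3 - <<'E'
from cell import read_state, optics, r
import cv2,numpy as np
np.set_printoptions(precision=3,suppress=True)
print(read_state())
for n in ["scene","side","wrist"]:
    c=optics.calibration(n); p,d=optics.camera(n)
    np.savez(f"{n}0.npz",p=p,d=d,K=c["camera_matrix"],E=c["extrinsics"])
    print(n,c)
    cv2.imwrite(f"pics/{n}0.png",p[:,:,::-1])
E
```

```text
pics
{'clock': 0.0, 'q': array([-12.038,   9.113,  91.573,  -0.   ,  79.422, -12.038]), 'qd': array([ 0.017, -0.08 , -0.016,  0.098,  0.117,  0.02 ]), 'joint_torque': array([  0.   , -38.557, -32.21 ,   0.07 ,   0.038,  -0.   ]), 'tool_pos': array([574.4  ,   0.107, 230.608]), 'tool_rot': array([[-0.002,  1.   ,  0.   ],
       [ 0.   ,  0.   , -1.   ],
       [-1.   , -0.002, -0.   ]]), 'ft_force': array([-0.304,  0.717,  0.152]), 'moment': array([-0.027, -0.03 ,  0.032]), 'gripper_width': 92.24340483077684}
scene {'camera_matrix': array([[432.01 ,   0.   , 312.921],
       [  0.   , 432.01 , 199.861],
       [  0.   ,   0.   ,   1.   ]]), 'extrinsics': array([[   0.768,    0.391,   -0.507,  140.907],
       [  -0.64 ,    0.48 ,   -0.6  , -558.721],
       [   0.009,    0.786,    0.619,  575.737],
       [   0.   ,    0.   ,    0.   ,    1.   ]])}
side {'camera_matrix': array([[509.145,   0.   , 311.948],
       [  0.   , 509.145, 196.426],
       [  0.   ,   0.   ,   1.   ]]), 'extrinsics': array([[ -0.999,  -0.034,   0.016, 594.22 ],
       [  0.033,  -0.598,   0.801, 723.072],
       [ -0.018,   0.801,   0.599, 655.774],
       [  0.   ,   0.   ,   0.   ,   1.   ]])}
wrist {'camera_matrix': array([[355.989,   0.   , 317.879],
       [  0.   , 355.989, 202.278],
       [  0.   ,   0.   ,   1.   ]]), 'extrinsics': array([[  1.   ,  -0.001,   0.002, 575.529],
       [  0.001,   0.969,   0.248,  69.214],
       [ -0.002,  -0.248,   0.969, 383.7  ],
       [  0.   ,   0.   ,   0.   ,   1.   ]])}
```

View pics/scene0.png

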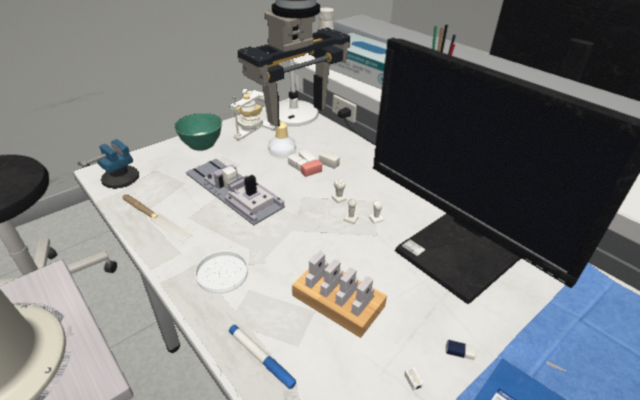

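View pics/side0.png

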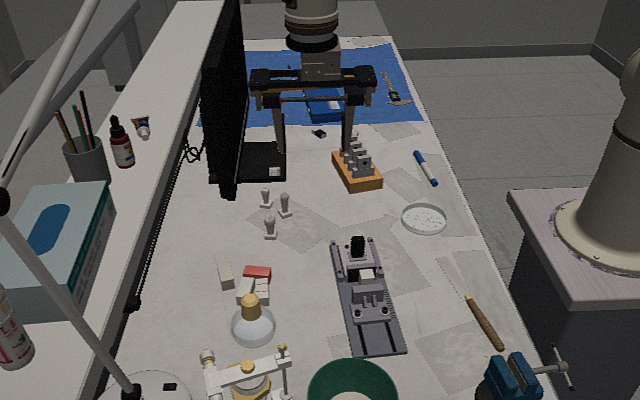

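View pics/wrist0.png

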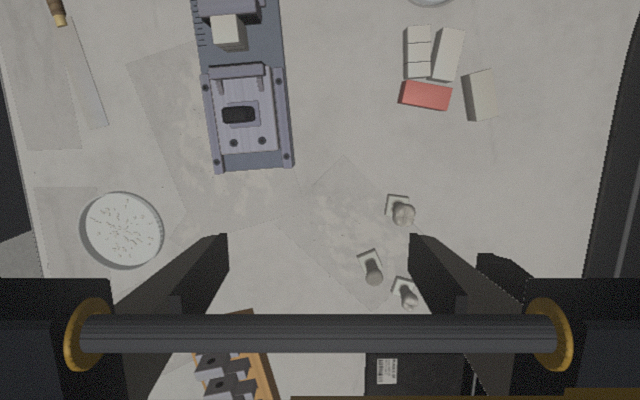

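```bash
cat > h.py <<'E'
import numpy as np,cv2
from cell import read_state, optics, r
np.set_printoptions(precision=2,suppress=True,linewidth=150)
def load(f): 
    z=np.load(f); return z["p"],z["d"],z["K"],z["E"]
def snap(n,tag):
    c=optics.calibration(n); p,d=optics.camera(n)
    np.savez(f"{n}{tag}.npz",p=p,d=d,K=c["camera_matrix"],E=c["extrinsics"])
    cv2.imwrite(f"pics/{n}{tag}.png",p[:,:,::-1]); return p,d,c["camera_matrix"],c["extrinsics"]
def plane(u,v,K,E,z):
    d=np.array([(u-K[0,2])/K[0,0],-(v-K[1,2])/K[1,1],-1.]); w=E[:3,:3]@d; o=E[:3,3]
    return o+w*(z-o[2])/w[2]
def cloud(d,K,E):
    v,u=np.mgrid[:d.shape[0],:d.shape[1]]
    P=np.stack([(u-K[0,2])/K[0,0]*d,-(v-K[1,2])/K[1,1]*d,-d],-1)@E[:3,:3].T+E[:3,3]
    P[d<=0]=np.nan; return P
def crop(n,tag,x0,x1,y0,y1,s):
    p=cv2.imread(f"pics/{n}{tag}.png")[y0:y1,x0:x1]
    cv2.imwrite(f"pics/{n}{tag}c{x0}.png",cv2.resize(p,None,fx=s,fy=s,interpolation=cv2.INTER_CUBIC))
E
python3 - <<'E'
from h import *
p,d,K,E=load("wrist0.npz"); P=cloud(d,K,E)
for u,v in [(238,114),(228,31),(238,72),(245,140),(206,80),(293,160),(400,214),(372,272),(407,298),(225,360),(450,240),(150,120)]: print(u,v,P[v,u])
p,d,K,E=load("scene0.npz"); P=cloud(d,K,E)
for u,v in [(250,182),(317,260),(333,270),(350,278),(366,287),(340,310)]: print(u,v,P[v,u])
crop("scene",0,280,400,240,340,6)
crop("scene",0,170,300,150,230,6)
crop("wrist",0,180,310,0,190,4)
crop("wrist",0,180,310,300,400,6)
E
```

```text
238 114 [507.48  66.8   74.1 ]
228 31 [499.05 134.63  57.05]
238 72 [503.11 103.19  45.02]
245 140 [503.55  41.77  31.22]
206 80 [467.49  98.05  23.93]
293 160 [548.88  19.75  12.86]
400 214 [655.92 -29.05  46.35]
372 272 [630.66 -91.15  46.55]
407 298 [ 669.33 -122.43   43.57]
225 360 [ 477.37 -184.41   62.38]
450 240 [726.12 -73.66  -0.65]
150 120 [398.71  60.07   0.88]
250 182 [497.37  59.22  66.75]
317 260 [ 457.03 -196.32   75.44]
333 270 [ 464.34 -226.43   72.53]
350 278 [ 474.26 -254.53   71.41]
366 287 [ 478.4  -284.48   74.62]
340 310 [ 445.59 -266.01   28.44]
```

View pics/scene0c280.png

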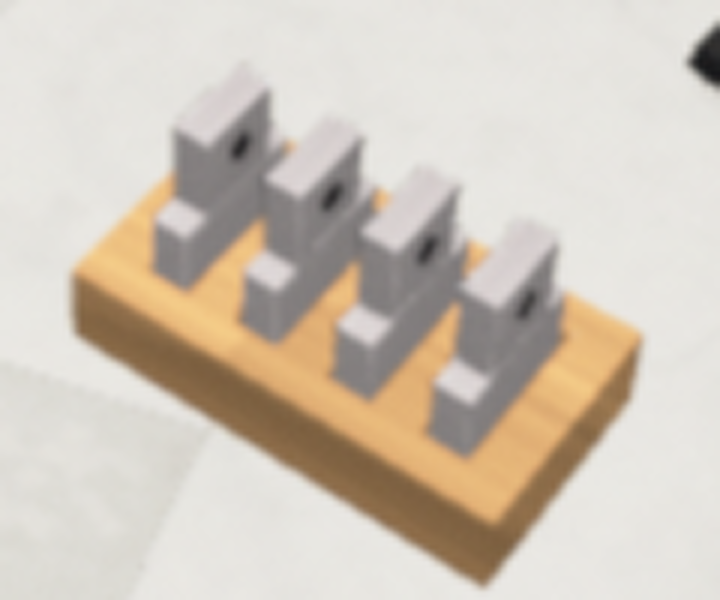

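View pics/wrist0c180.png

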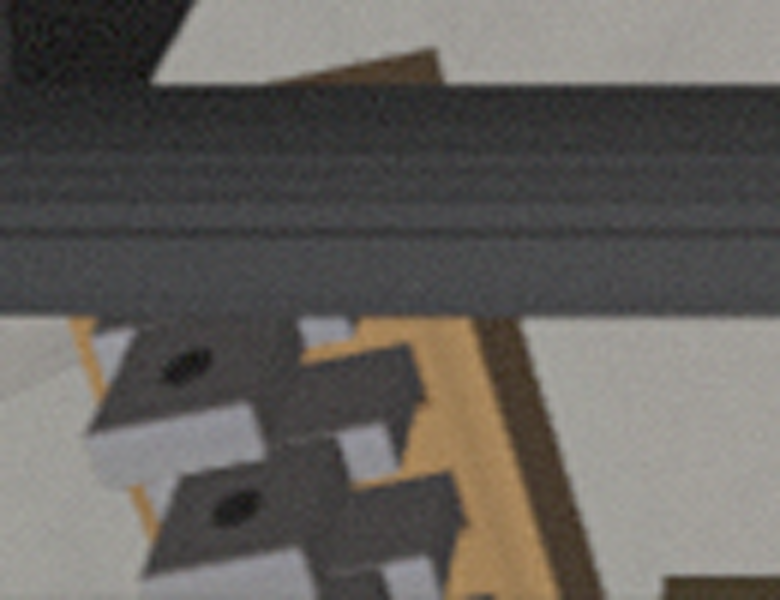

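```bash
python3 - <<'E'
from h import *
crop("wrist",0,181,311,0,190,3)
E
```

```text
(no output)
```

View pics/wrist0c181.png

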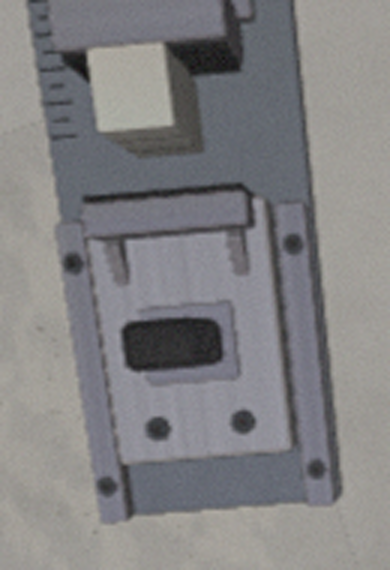

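View pics/scene0c170.png

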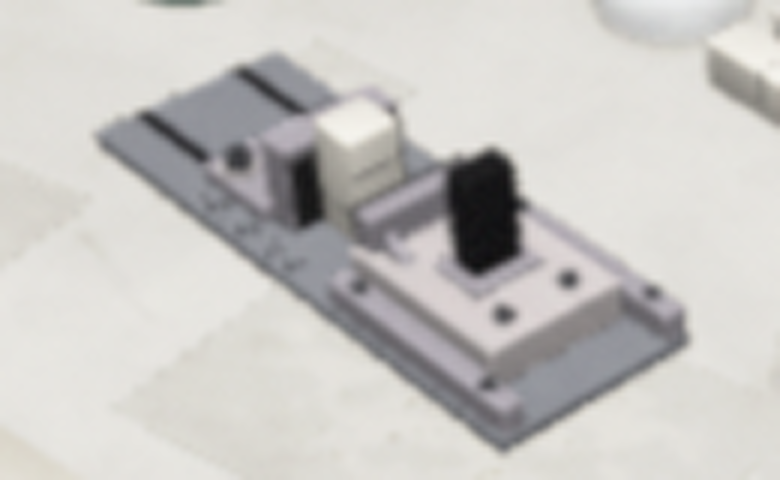

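```bash
python3 - <<'E'
from h import *
p,d,K,E=load("wrist0.npz"); P=cloud(d,K,E)
f=lambda u,v,z=12: plane(181+u/3,v/3,K,E,z)
br,tr,bl,tl=f(335,500),f(296,10),f(100,520),f(34,30)
print(br,tr,bl,tl)
for a,b in((br,tr),(bl,tl)): print(np.degrees(np.arctan2(-(b-a)[0],(b-a)[1])))
print(np.linalg.norm(br-bl), (br+bl)/2)
def box(m,name):
    q=P[m][:,:2].astype(np.float32); r_=cv2.minAreaRect(q); print(name,m.sum(),r_,P[m].mean(0))
uu=np.arange(640)[None,:]; vv=np.arange(400)[:,None]; R=(uu>180)&(uu<310)&(vv<190)
z=P[...,2]
box(R&(z>71)&(z<78),"handle")
box(R&(z>55)&(z<61)&(vv<60),"block")
box(R&(z>41)&(z<47)&(vv>55)&(vv<85),"jawtop")
p,d,K,E=load("scene0.npz"); P=cloud(d,K,E);z=P[...,2]
vv=np.arange(400)[:,None]
for i,(u,v) in enumerate([(317,260),(333,270),(350,278),(366,287)]):
    m=(abs(uu-u)<14)&(abs(vv-v)<14)&(z>74)&(z<80); n,l=cv2.connectedComponents(m.astype(np.uint8)); 
    k=max(range(1,n),key=lambda k:(l==k).sum()); box(l==k,"tab")
m=(uu>280)&(uu<400)&(vv>240)&(z>26)&(z<30.); box(m,"rack")
E
```

```text
[548.35  12.61  12.  ] [538.73 167.64  12.  ] [465.46   5.46  12.  ] [455.83 161.93  12.  ]
3.549518793422099
3.5235447833231586
83.19541773928675 [506.91   9.04  12.  ]
handle 412 ((503.701171875, 66.29742431640625), (21.94521713256836, 13.82214641571045), 5.57155704498291) [504.05  66.33  73.96]
block 760 ((495.7928161621094, 136.21876525878906), (22.23213005065918, 22.56737518310547), 4.834543704986572) [496.06 135.93  57.79]
jawtop 797 ((500.6211242675781, 105.0194091796875), (49.60356903076172, 12.219918251037598), 4.438449382781982) [500.78 104.92  44.52]
tab 100 ((460.9931945800781, -190.2054901123047), (30.66550636291504, 12.187424659729004), 13.336073875427246) [ 460.4  -190.73   75.61]
tab 107 ((467.58465576171875, -219.6170654296875), (30.938926696777344, 12.651925086975098), 14.811777114868164) [ 467.54 -219.62   75.62]
tab 110 ((474.8154296875, -248.48301696777344), (29.823163986206055, 11.971725463867188), 12.100391387939453) [ 474.28 -248.98   75.5 ]
tab 119 ((481.5506896972656, -277.76385498046875), (29.664531707763672, 12.15794563293457), 14.074365615844727) [ 481.07 -277.94   75.54]
rack 1452 ((470.881103515625, -233.53395080566406), (77.73021697998047, 136.59263610839844), 13.505853652954102) [ 460.18 -249.6    27.68]
```

```bash
python3 -m handwheel '[{"tx":10,"ty":-8,"tz":-8,"ax":-0.5,"gripper":1},{"tx":28,"ty":-20,"tz":-18,"ax":-1.5,"gripper":1},{"tx":50,"ty":-35,"tz":-32,"ax":-2.5,"gripper":1},{"tx":75,"ty":-50,"tz":-46,"ax":-3.5,"gripper":1},{"tx":100,"ty":-62,"tz":-58,"ax":-4.4,"gripper":1},{"tx":115,"ty":-69,"tz":-64,"ax":-4.4,"gripper":0.2},{"tx":120,"ty":-71,"tz":-66.3,"ax":-4.4,"gripper":0.2},{"tx":120,"ty":-71,"tz":-66.3,"ax":-4.4,"gripper":0.2}]' 20
python3 - <<'E'
from h import *
s=read_state(); print(s["tool_pos"],s["tool_rot"],s["gripper_width"],s["clock"])
snap("wrist",1)
E
```

```text
[574.56   0.07 230.88] [[-0.  1.  0.]
 [ 0.  0. -1.]
 [-1. -0. -0.]] 92.03545565722685 0.15schema error: expected keys ax, ay, az, tx, ty, tz, gripper
```

View pics/wrist1.png

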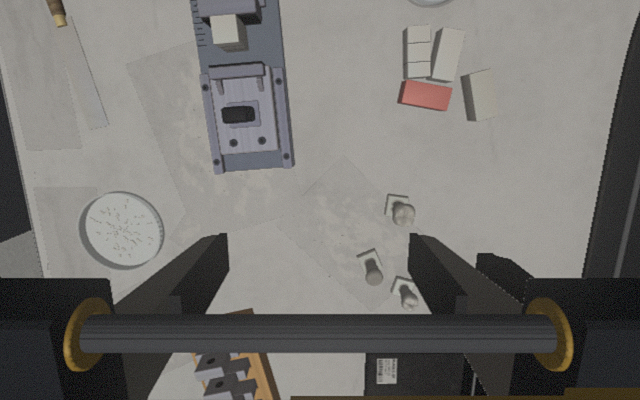

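The move was refused because every row needs all seven keys, so the arm hasn't moved and the picture is unchanged. I'll send it again with all the keys.

```bash
python3 -m handwheel '[{"ax":-0.5,"ay":0,"az":0,"tx":10,"ty":-8,"tz":-8,"gripper":1},{"ax":-1.5,"ay":0,"az":0,"tx":28,"ty":-20,"tz":-18,"gripper":1},{"ax":-2.5,"ay":0,"az":0,"tx":50,"ty":-35,"tz":-32,"gripper":1},{"ax":-3.5,"ay":0,"az":0,"tx":75,"ty":-50,"tz":-46,"gripper":1},{"ax":-4.4,"ay":0,"az":0,"tx":100,"ty":-62,"tz":-58,"gripper":1},{"ax":-4.4,"ay":0,"az":0,"tx":115,"ty":-69,"tz":-64,"gripper":0.2},{"ax":-4.4,"ay":0,"az":0,"tx":120,"ty":-71,"tz":-66.3,"gripper":0.2},{"ax":-4.4,"ay":0,"az":0,"tx":120,"ty":-71,"tz":-66.3,"gripper":0.2}]' 20
python3 - <<'E'
from h import *
s=read_state(); print(s["tool_pos"],s["tool_rot"],s["gripper_width"],s["clock"],s["ft_force"])
snap("wrist",2)
E
```

```text
clock: 0.87
tool_pos: [502.5, 66.8, 110.2]
tool_rot: [[-0.003, 0.997, 0.077], [0.0, 0.077, -0.997], [-1.0, -0.003, -0.001]]
ft_force: [0.2, -0.2, -0.2]
gripper_width: 74.0
[502.53  66.78 110.21] [[-0.    1.    0.08]
 [ 0.    0.08 -1.  ]
 [-1.   -0.   -0.  ]] 73.95671474595476 0.8667 [ 0.24 -0.19 -0.19]
```

View pics/wrist2.png

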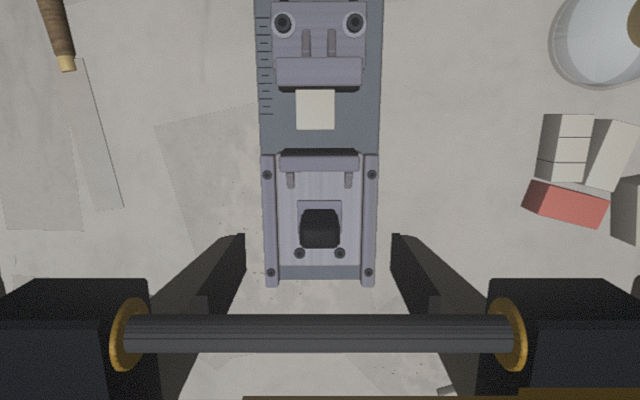

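```bash
python3 - <<'E'
from h import *
p,d,K,E=load("wrist2.npz"); P=cloud(d,K,E); z=P[...,2]
uu=np.arange(640)[None,:]; vv=np.arange(400)[:,None]; R=(uu>250)&(uu<390)&(vv<300)
def box(m,name):
    q=P[m][:,:2].astype(np.float32); r_=cv2.minAreaRect(q); print(name,m.sum(),r_,P[m].mean(0)); return r_
box(R&(z>71)&(z<78)&(vv>190),"handle")
box(R&(z>55)&(z<61)&(vv>80)&(vv<140),"block")
box(R&(z>42.5)&(z<47)&(vv>140)&(vv<180),"jawtop")
box(R&(z>45.5)&(z<52)&(vv>50)&(vv<90)&(p.max(-1)<200),"stoptop")
crop("wrist",2,250,390,0,150,5)
# bed edges rows
for v in (20,60,100,140):
    row=z[v,240:400]; k=np.where((row>8)&(row<16))[0]+240; print(v,k.min(),k.max(),P[v,k.min()],P[v,k.max()],plane(k.min()-.5,v,K,E,12),plane(k.max()+.5,v,K,E,12))
E
```

```text
handle 874 ((503.54083251953125, 67.0755615234375), (22.175037384033203, 13.799337387084961), 5.8187174797058105) [503.58  67.45  73.9 ]
block 1599 ((495.77862548828125, 136.52578735351562), (22.04604148864746, 21.79311752319336), 4.592360973358154) [495.91 136.61  57.8 ]
jawtop 1516 ((500.3731689453125, 105.57928466796875), (48.98606491088867, 11.918476104736328), 4.592474460601807) [500.61 105.5   44.64]
stoptop 2548 ((496.0757141113281, 157.3771514892578), (49.88623809814453, 16.316797256469727), 4.558443546295166) [495.95 157.64  47.78]
20 254 382 [451.82 189.51  10.47] [534.38 195.71  11.3 ] [451.78 189.15  12.  ] [534.6  195.56  12.  ]
60 256 381 [453.99 165.29  10.66] [536.59 171.55  11.88] [453.9  165.11  12.  ] [536.9  171.56  12.  ]
100 257 379 [455.55 139.78  10.59] [538.33 146.2   11.93] [455.46 139.73  12.  ] [538.65 146.22  12.  ]
140 259 378 [457.8  112.83   9.88] [540.99 119.46  11.12] [457.79 113.    12.  ] [541.19 119.54  12.  ]
```

View pics/wrist2c250.png

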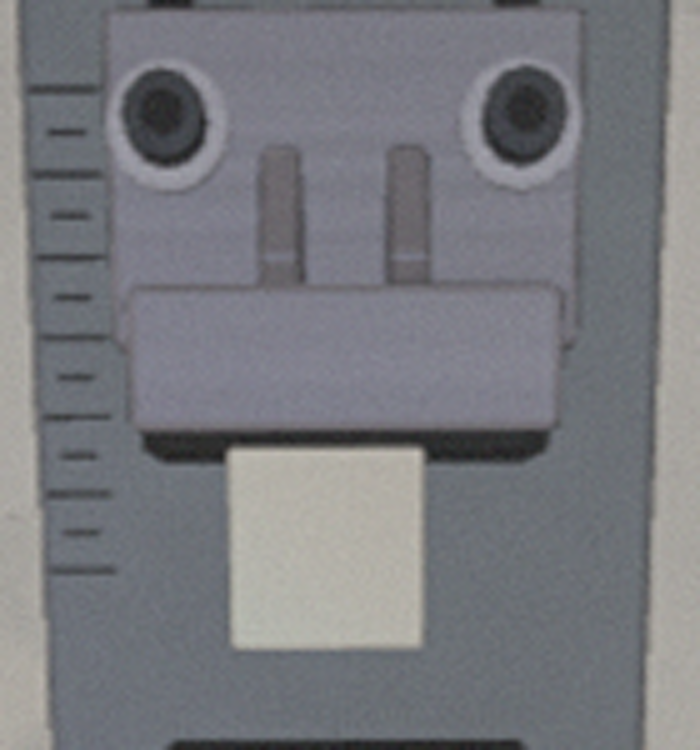

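```bash
python3 -m handwheel '[{"ax":0,"ay":0,"az":0,"tx":8,"ty":0.9,"tz":0,"gripper":0.2},{"ax":0,"ay":0,"az":0,"tx":22,"ty":0.9,"tz":0,"gripper":0},{"ax":0,"ay":0,"az":0,"tx":38,"ty":0.9,"tz":0,"gripper":0},{"ax":0,"ay":0,"az":0,"tx":49,"ty":0.9,"tz":0,"gripper":0},{"ax":0,"ay":0,"az":0,"tx":54,"ty":0.9,"tz":0,"gripper":-0.3},{"ax":0,"ay":0,"az":0,"tx":54,"ty":0.9,"tz":0,"gripper":-1},{"ax":0,"ay":0,"az":0,"tx":54,"ty":0.9,"tz":0,"gripper":-1},{"ax":0,"ay":0,"az":0,"tx":54,"ty":0.9,"tz":0,"gripper":-1}]' 20
```

```text
clock: 1.58
tool_pos: [503.2, 66.0, 57.9]
tool_rot: [[-0.005, 0.997, 0.077], [-0.001, 0.077, -0.997], [-1.0, -0.005, 0.0]]
ft_force: [-7.4, -3.4, 12.4]
gripper_width: 21.8
```

```bash
python3 -m handwheel '[{"ax":0,"ay":0,"az":0,"tx":-1,"ty":0,"tz":1,"gripper":-1},{"ax":0,"ay":0,"az":0,"tx":-1,"ty":0,"tz":3,"gripper":-1},{"ax":0,"ay":0,"az":0,"tx":-1,"ty":0,"tz":6,"gripper":-1},{"ax":0,"ay":0,"az":0,"tx":-1,"ty":0,"tz":9,"gripper":-1},{"ax":0,"ay":0,"az":0,"tx":-1,"ty":0,"tz":12,"gripper":-1},{"ax":0,"ay":0,"az":0,"tx":-1,"ty":0,"tz":14,"gripper":-1},{"ax":0,"ay":0,"az":0,"tx":-1,"ty":0,"tz":15.5,"gripper":-1},{"ax":0,"ay":0,"az":0,"tx":-1,"ty":0,"tz":16,"gripper":-1}]' 20
```

```text
clock: 2.25
tool_pos: [504.5, 50.9, 58.0]
tool_rot: [[-0.004, 0.997, 0.077], [0.001, 0.077, -0.997], [-1.0, -0.004, -0.001]]
ft_force: [-4.1, 2.6, -3.8]
gripper_width: 21.9
```

```bash
python3 -m handwheel '[{"ax":0,"ay":0,"az":0,"tx":0,"ty":0,"tz":0.5,"gripper":-1},{"ax":0,"ay":0,"az":0,"tx":0,"ty":0,"tz":1,"gripper":-1},{"ax":0,"ay":0,"az":0,"tx":0,"ty":0,"tz":1.5,"gripper":-1},{"ax":0,"ay":0,"az":0,"tx":0,"ty":0,"tz":2,"gripper":-1},{"ax":0,"ay":0,"az":0,"tx":0,"ty":0,"tz":2.5,"gripper":-1},{"ax":0,"ay":0,"az":0,"tx":0,"ty":0,"tz":3,"gripper":-1},{"ax":0,"ay":0,"az":0,"tx":0,"ty":0,"tz":3.5,"gripper":-1},{"ax":0,"ay":0,"az":0,"tx":0,"ty":0,"tz":4,"gripper":-1}]' 20
```

```text
clock: 2.92
tool_pos: [504.6, 48.8, 58.0]
tool_rot: [[-0.004, 0.997, 0.076], [0.005, 0.076, -0.997], [-1.0, -0.003, -0.005]]
ft_force: [-3.8, 12.1, -1.9]
gripper_width: 21.5
```

```bash
python3 -m handwheel '[{"ax":0,"ay":0,"az":0,"tx":0,"ty":0,"tz":0,"gripper":-1},{"ax":0,"ay":0,"az":0,"tx":0,"ty":0,"tz":-1.5,"gripper":-0.4},{"ax":0,"ay":0,"az":0,"tx":0,"ty":0,"tz":-1.5,"gripper":0},{"ax":0,"ay":0,"az":0,"tx":0,"ty":0,"tz":-1.5,"gripper":0.2},{"ax":0,"ay":0,"az":0,"tx":-12,"ty":0,"tz":-1.5,"gripper":0.2},{"ax":0,"ay":0,"az":0,"tx":-35,"ty":0,"tz":-1.5,"gripper":0.2},{"ax":0,"ay":0,"az":0,"tx":-60,"ty":0,"tz":0,"gripper":0.2},{"ax":0,"ay":0,"az":0,"tx":-75,"ty":0,"tz":5,"gripper":0.2}]' 20
python3 - <<'E'
from h import *
s=read_state(); print(s["tool_pos"],s["gripper_width"],s["clock"],s["ft_force"])
p,d,K,E=snap("wrist",3); P=cloud(d,K,E); z=P[...,2]
uu=np.arange(640)[None,:]; vv=np.arange(400)[:,None]; R=(uu>220)&(uu<420)&(vv<300)
u=np.array([-.0793,.9969]);e=np.array([.9969,.0793])
def box(m,name):
    q=P[m][:,:2].astype(np.float32); r_=cv2.minAreaRect(q); c=np.array(r_[0]); print(name,m.sum(),r_,"e",c@e,"s",c@u); return r_
box(R&(z>71)&(z<78)&(vv>150),"handle")
box(R&(z>55)&(z<61)&(vv<160),"block")
box(R&(z>42.5)&(z<47)&(vv>100)&(vv<200),"jawtop")
E
```

```text
clock: 3.58
tool_pos: [508.5, 41.2, 137.5]
tool_rot: [[0.005, 0.997, 0.077], [-0.001, 0.077, -0.997], [-1.0, 0.005, 0.001]]
ft_force: [0.9, -0.3, 0.8]
gripper_width: 55.0
[508.48  41.22 137.46] 55.02466150340154 3.5833 [ 0.9  -0.3   0.83]
handle 702 ((505.09002685546875, 50.005577087402344), (21.766321182250977, 13.757942199707031), 4.529851913452148) e 507.4896900352478 s 9.79692066879273
block 1378 ((495.7076416015625, 136.3076171875), (21.844970703125, 22.11834716796875), 4.383241176605225) e 504.9801419555664 s 96.57544759521485
jawtop 1331 ((503.0664367675781, 73.88240814208984), (49.63809585571289, 40.5529670715332), 4.368040561676025) e 507.36580577926634 s 33.76020424118043
```

View pics/wrist3.png

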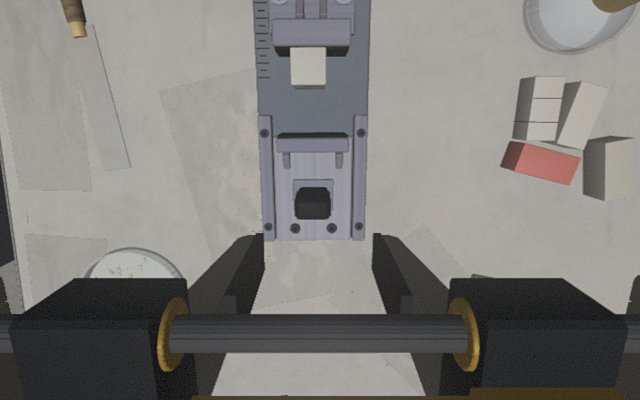

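```bash
python3 -m handwheel '[{"ax":0,"ay":0,"az":0,"tx":-5,"ty":-4,"tz":18,"gripper":0.2},{"ax":-1,"ay":0,"az":0,"tx":-8,"ty":-12,"tz":55,"gripper":0.2},{"ax":-3,"ay":0,"az":0,"tx":-10,"ty":-20,"tz":95,"gripper":0.2},{"ax":-5,"ay":0,"az":0,"tx":-10,"ty":-29,"tz":135,"gripper":0.2},{"ax":-7,"ay":0,"az":0,"tx":-10,"ty":-38,"tz":175,"gripper":0.2},{"ax":-8.9,"ay":0,"az":0,"tx":-10,"ty":-47,"tz":215,"gripper":0.2},{"ax":-8.9,"ay":0,"az":0,"tx":-10,"ty":-55,"tz":250,"gripper":0.2},{"ax":-8.9,"ay":0,"az":0,"tx":-10,"ty":-60,"tz":275,"gripper":0.2}]' 20
python3 - <<'E'
from h import *
p,d,K,E=snap("wrist",4)
s=read_state(); print(s["tool_pos"],s["gripper_width"],s["clock"],s["ft_force"]); print(s["tool_rot"])
P=cloud(d,K,E); z=P[...,2]
m=(z>73)&(z<80); m[330:]=0
n,l,st,_=cv2.connectedComponentsWithStats(m.astype(np.uint8))
for k in range(1,n):
    if st[k,4]>150:
        q=P[l==k]; r_=cv2.minAreaRect(q[:,:2].astype(np.float32)); print(st[k],r_,np.median(q[:,2]))
E
```

```text
clock: 4.3
tool_pos: [467.4, -240.9, 144.2]
tool_rot: [[0.001, 0.974, 0.228], [-0.002, 0.228, -0.974], [-1.0, 0.0, 0.002]]
ft_force: [0.1, -0.1, 0.1]
gripper_width: 55.1
[ 467.24 -244.28  144.52] 54.966793438179806 4.35 [-1.47 -3.37 -0.41]
[[ 0.    0.97  0.23]
 [-0.    0.23 -0.97]
 [-1.    0.    0.  ]]
[305 133  49  20 959] ((463.43597412109375, -190.47994995117188), (29.875200271606445, 11.743229866027832), 13.135985374450684) 75.77996934287356
[306 181  47  19 883] ((470.56591796875, -219.6784210205078), (29.670108795166016, 12.022988319396973), 12.897130012512207) 75.81487383262558
[306 225  46  19 823] ((477.2293701171875, -248.98519897460938), (29.877910614013672, 12.532506942749023), 13.759505271911621) 75.7545096326757
[307 267  44  18 755] ((484.3059387207031, -278.08099365234375), (29.53362274169922, 12.819534301757812), 12.303483009338379) 75.84254640985381
```

View pics/wrist4.png

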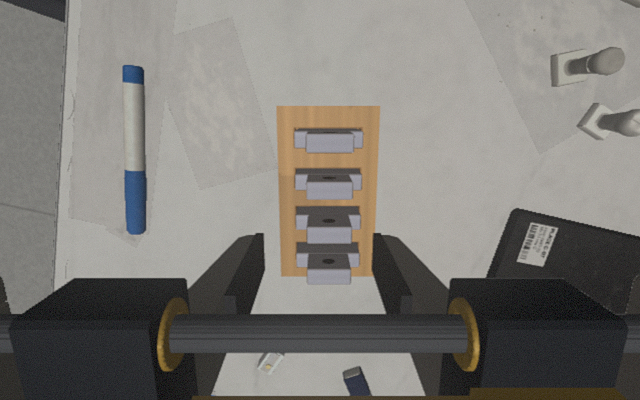

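```bash
python3 -m handwheel '[{"ax":0,"ay":0,"az":0,"tx":0,"ty":2,"tz":-10,"gripper":0.2},{"ax":0,"ay":0,"az":0,"tx":2,"ty":5,"tz":-30,"gripper":0.2},{"ax":0,"ay":0,"az":0,"tx":5,"ty":7,"tz":-46,"gripper":0.2},{"ax":0,"ay":0,"az":0,"tx":10,"ty":8,"tz":-52,"gripper":0.2},{"ax":0,"ay":0,"az":0,"tx":20,"ty":8,"tz":-53.5,"gripper":0.1},{"ax":0,"ay":0,"az":0,"tx":30,"ty":8,"tz":-53.5,"gripper":0.1},{"ax":0,"ay":0,"az":0,"tx":35,"ty":8,"tz":-53.5,"gripper":0.1},{"ax":0,"ay":0,"az":0,"tx":35,"ty":8,"tz":-53.5,"gripper":0.1}]' 20
python3 - <<'E'
from h import *
p,d,K,E=snap("wrist",5)
s=read_state(); print(s["tool_pos"],s["gripper_width"],s["clock"],s["ft_force"])
E
```

```text
clock: 5.02
tool_pos: [462.5, -183.0, 106.6]
tool_rot: [[-0.003, 0.973, 0.23], [0.002, 0.23, -0.973], [-1.0, -0.002, -0.002]]
ft_force: [-0.3, -1.4, 0.9]
gripper_width: 50.7
[ 462.98 -183.4   107.47] 50.15770727943828 5.0667 [ 0.55  0.28 -0.34]
```

View pics/wrist5.png

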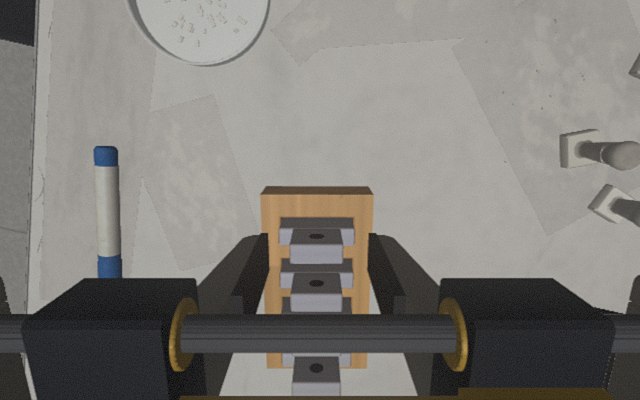

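```bash
python3 -m handwheel '[{"ax":0,"ay":0,"az":0,"tx":2,"ty":-1.2,"tz":5,"gripper":0.1},{"ax":0,"ay":0,"az":0,"tx":10,"ty":-1.2,"tz":6.9,"gripper":0.1},{"ax":0,"ay":0,"az":0,"tx":22,"ty":-1.2,"tz":6.9,"gripper":0.1},{"ax":0,"ay":0,"az":0,"tx":33,"ty":-1.2,"tz":6.9,"gripper":0.1},{"ax":0,"ay":0,"az":0,"tx":39,"ty":-1.2,"tz":6.9,"gripper":0.1},{"ax":0,"ay":0,"az":0,"tx":39,"ty":-1.2,"tz":6.9,"gripper":-0.2},{"ax":0,"ay":0,"az":0,"tx":39,"ty":-1.2,"tz":6.9,"gripper":-1},{"ax":0,"ay":0,"az":0,"tx":39,"ty":-1.2,"tz":6.9,"gripper":-1}]' 25
python3 -m handwheel '[{"ax":0,"ay":0,"az":0,"tx":0,"ty":0,"tz":0,"gripper":-1},{"ax":0,"ay":0,"az":0,"tx":0,"ty":0,"tz":0,"gripper":-1},{"ax":0,"ay":0,"az":0,"tx":0,"ty":0,"tz":0,"gripper":-1},{"ax":0,"ay":0,"az":0,"tx":-5,"ty":0,"tz":0,"gripper":-1},{"ax":0,"ay":0,"az":0,"tx":-15,"ty":0,"tz":0,"gripper":-1},{"ax":0,"ay":0,"az":0,"tx":-30,"ty":0,"tz":0,"gripper":-1},{"ax":0,"ay":0,"az":0,"tx":-50,"ty":0,"tz":0,"gripper":-1},{"ax":0,"ay":0,"az":0,"tx":-70,"ty":0,"tz":0,"gripper":-1}]' 25
```

```text
clock: 5.73
tool_pos: [464.3, -190.7, 70.0]
tool_rot: [[0.001, 0.973, 0.23], [-0.0, 0.23, -0.973], [-1.0, 0.0, 0.001]]
ft_force: [-0.9, 0.5, 0.4]
gripper_width: 32.5
clock: 6.4
tool_pos: [463.8, -190.3, 141.0]
tool_rot: [[-0.0, 0.973, 0.23], [0.0, 0.23, -0.973], [-1.0, -0.0, -0.0]]
ft_force: [0.2, -0.3, 0.5]
gripper_width: 30.0
```

```bash
python3 -m handwheel '[{"ax":0,"ay":0,"az":0,"tx":-10,"ty":0,"tz":0,"gripper":-1},{"ax":0,"ay":0,"az":0,"tx":-18,"ty":0,"tz":0,"gripper":-1},{"ax":0,"ay":0,"az":0,"tx":-20,"ty":0,"tz":0,"gripper":-1},{"ax":0,"ay":0,"az":0,"tx":-20,"ty":0,"tz":0,"gripper":-1},{"ax":0,"ay":0,"az":0,"tx":-20,"ty":0,"tz":0,"gripper":-1},{"ax":0,"ay":0,"az":0,"tx":-20,"ty":0,"tz":0,"gripper":-1},{"ax":0,"ay":0,"az":0,"tx":-20,"ty":0,"tz":0,"gripper":-1},{"ax":0,"ay":0,"az":0,"tx":-20,"ty":0,"tz":0,"gripper":-1}]' 25
python3 - <<'E'
from h import *
s=read_state(); print(s["tool_pos"],s["gripper_width"],s["clock"],s["ft_force"])
p,d,K,E=snap("wrist",6); snap("scene",6); snap("side",6)
P=cloud(d,K,E); q=(P-s["tool_pos"])@s["tool_rot"]  # tool coords
for v in range(220,320,6): print(v,[q[v,u].round(1) for u in (300,317,334)])
crop("scene",6,250,450,150,350,3)
crop("wrist",6,220,420,200,320,3.9)
E
```

```text
clock: 7.07
tool_pos: [463.6, -190.2, 158.8]
tool_rot: [[-0.001, 0.973, 0.23], [0.001, 0.23, -0.973], [-1.0, -0.001, -0.001]]
ft_force: [-0.3, -0.7, -1.3]
gripper_width: 29.6
[ 463.59 -190.19  158.85] 29.61532716591804 7.0667 [-0.31 -0.72 -1.28]
220 [array([ 49.7, -10. ,  -6.1]), array([49.4,  0.2, -6.2]), array([49.1, 10.2, -6.3])]
226 [array([37.3, -9.3, -6.5]), array([37.8,  0.2, -6.3]), array([38.8,  9.8, -6. ])]
232 [array([27.6, -8.9, -6.3]), array([28.1,  0.2, -6.1]), array([26.9,  9.3, -6.5])]
238 [array([17.2, -8.4, -6.7]), array([18.6,  0.2, -6.2]), array([17.2,  8.9, -6.7])]
244 [array([10.3, -8. , -6.1]), array([ 9.5,  0.3, -6.4]), array([ 9.7,  8.5, -6.4])]
250 [array([ 2.8, -7.7, -6. ]), array([ 2.5,  0.3, -6.1]), array([ 1.7,  8.2, -6.5])]
256 [array([-4.5, -7.3, -6.1]), array([-4. ,  0.3, -5.9]), array([-5.8,  7.9, -6.6])]
262 [array([-5.8, -7.3, -3.8]), array([-6.4,  0.3, -4.1]), array([-6.8,  7.8, -4.2])]
268 [array([-6.7, -7.3, -1.3]), array([-6.4,  0.3, -1.2]), array([-7.1,  7.9, -1.5])]
274 [array([-5.9, -7.3,  2. ]), array([-5.8,  0.3,  2. ]), array([-6.7,  7.9,  1.6])]
280 [array([-6.2, -7.4,  4.8]), array([-5.8,  0.3,  5. ]), array([-4.8,  8. ,  5.5])]
286 [array([ 83.5, -12.4,  54.7]), array([83.3,  0.1, 54.6]), array([82.9, 12.4, 54.4])]
292 [array([ 82.2, -12.3,  58.8]), array([82.3,  0.1, 58.9]), array([82.3, 12.5, 58.9])]
298 [array([ 82.4, -12.4,  63.8]), array([82.4,  0.1, 63.8]), array([82.4, 12.5, 63.8])]
304 [array([108.3, -13.9,  83.8]), array([109.4,  -0. ,  84.5]), array([110.2,  14. ,  84.9])]
310 [array([101.5, -13.6,  85.2]), array([100.2,   0. ,  84.4]), array([99.9, 13.5, 84.3])]
316 [array([-84.8,  -3.1, -26.3]), array([-85. ,   0.5, -26.4]), array([-85.5,   4.2, -26.7])]
```

View pics/scene6c250.png

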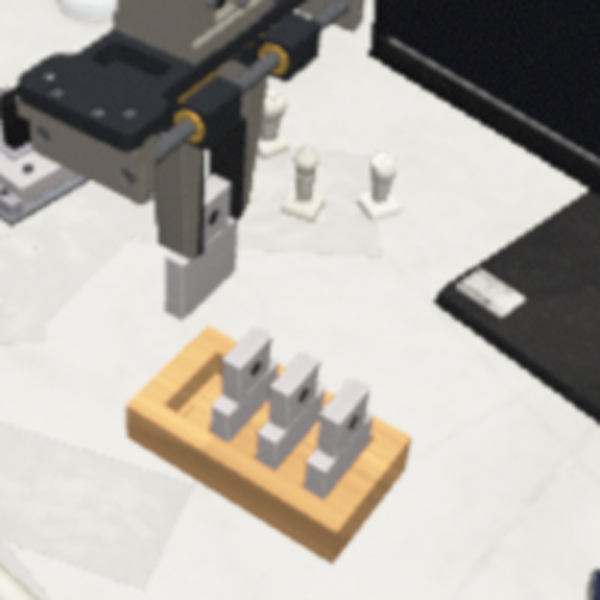

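View pics/wrist6c220.png

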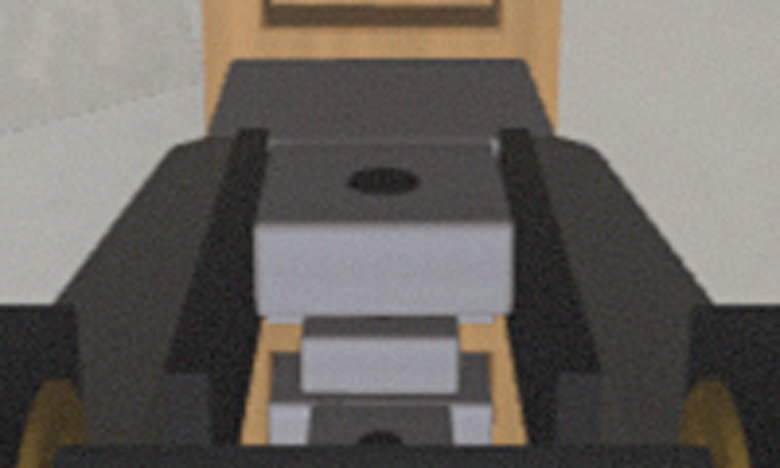

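```bash
python3 -m handwheel '[{"ax":0.5,"ay":0,"az":0,"tx":0,"ty":4,"tz":-10,"gripper":-1},{"ax":1.5,"ay":0,"az":0,"tx":-5,"ty":11,"tz":-30,"gripper":-1},{"ax":3,"ay":0,"az":0,"tx":-5,"ty":20,"tz":-55,"gripper":-1},{"ax":4,"ay":0,"az":0,"tx":-5,"ty":31,"tz":-85,"gripper":-1},{"ax":5,"ay":0,"az":0,"tx":-5,"ty":41,"tz":-115,"gripper":-1},{"ax":6.5,"ay":0,"az":0,"tx":-5,"ty":52,"tz":-145,"gripper":-1},{"ax":8,"ay":0,"az":0,"tx":-5,"ty":62,"tz":-172,"gripper":-1},{"ax":8.8,"ay":0,"az":0,"tx":-5,"ty":70,"tz":-195,"gripper":-1}]' 25
python3 - <<'E'
from h import *
s=read_state(); print(s["tool_pos"],s["tool_rot"],s["clock"])
d=np.array([499.4,118.1,140])-s["tool_pos"]; print(d@s["tool_rot"])
E
```

```text
clock: 7.88
tool_pos: [487.2, 17.4, 164.6]
tool_rot: [[0.0, 0.997, 0.078], [0.0, 0.078, -0.997], [-1.0, 0.0, -0.0]]
ft_force: [-0.5, 0.0, -1.4]
gripper_width: 29.4
[487.21  17.37 164.64] [[ 0.    1.    0.08]
 [ 0.    0.08 -1.  ]
 [-1.    0.   -0.  ]] 7.8833
[ 24.67  20.01 -99.46]
```

```bash
python3 -m handwheel '[{"ax":0,"ay":0,"az":0,"tx":0,"ty":4,"tz":-18,"gripper":-1},{"ax":0,"ay":0,"az":0,"tx":0,"ty":8,"tz":-40,"gripper":-1},{"ax":0,"ay":0,"az":0,"tx":0,"ty":13,"tz":-64,"gripper":-1},{"ax":0,"ay":0,"az":0,"tx":0,"ty":17,"tz":-84,"gripper":-1},{"ax":0,"ay":0,"az":0,"tx":5,"ty":20,"tz":-95,"gripper":-1},{"ax":0,"ay":0,"az":0,"tx":12,"ty":20,"tz":-98,"gripper":-1},{"ax":0,"ay":0,"az":0,"tx":18,"ty":20,"tz":-98,"gripper":-1},{"ax":0,"ay":0,"az":0,"tx":20,"ty":20,"tz":-98,"gripper":-1}]' 25
python3 - <<'E'
from h import *
s=read_state(); print(s["tool_pos"],s["clock"])
p,d,K,E=snap("wrist",7)
P=cloud(d,K,E); z=P[...,2]; u=np.array([-.0793,.9969]);e=np.array([.9969,.0793])
print("tcp e,s",s["tool_pos"][:2]@e,s["tool_pos"][:2]@u)
uu=np.arange(640)[None,:]; vv=np.arange(400)[:,None]
def box(m,name):
    q=P[m][:,:2].astype(np.float32); r_=cv2.minAreaRect(q); c=np.array(r_[0]); print(name,m.sum(),r_,"e",c@e,"s",c@u); return r_
R=(uu>250)&(uu<390)&(vv<250)
box(R&(z>55)&(z<61),"block")
E
```

```text
clock: 8.55
tool_pos: [498.4, 114.0, 142.7]
tool_rot: [[-0.003, 0.997, 0.078], [-0.0, 0.078, -0.997], [-1.0, -0.003, 0.0]]
ft_force: [-0.3, -0.3, -0.3]
gripper_width: 29.7
[498.39 113.96 142.73] 8.55
tcp e,s 505.8777482857216 74.08566905351378
block 1055 ((495.7728576660156, 136.43736267089844), (21.98731803894043, 22.171613693237305), 4.518940448760986) e 505.0554446670532 s 96.6996192337036
```

View pics/wrist7.png

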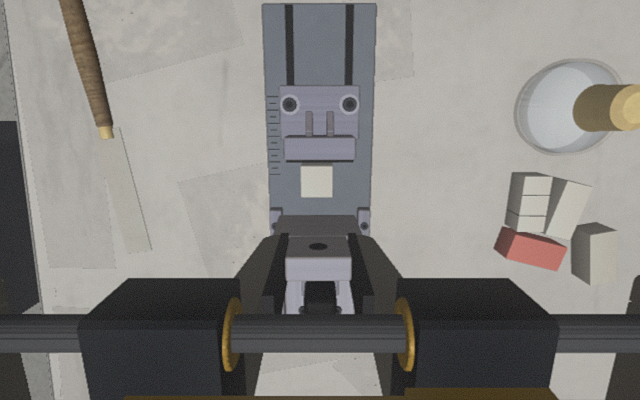

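```bash
python3 - <<'E'
from h import *
s=read_state(); u=np.array([-.0793,.9969]);e=np.array([.9969,.0793])
print(s["tool_pos"],"tcp e,s",s["tool_pos"][:2]@e,s["tool_pos"][:2]@u)
E
python3 -m handwheel '[{"ax":0,"ay":0,"az":0,"tx":5,"ty":1,"tz":0,"gripper":-1},{"ax":0,"ay":0,"az":0,"tx":15,"ty":1,"tz":0,"gripper":-1},{"ax":0,"ay":0,"az":0,"tx":28,"ty":1,"tz":0,"gripper":-1},{"ax":0,"ay":0,"az":0,"tx":40,"ty":1,"tz":0,"gripper":-1},{"ax":0,"ay":0,"az":0,"tx":47,"ty":1,"tz":0,"gripper":-1},{"ax":0,"ay":0,"az":0,"tx":50,"ty":1,"tz":0,"gripper":-1},{"ax":0,"ay":0,"az":0,"tx":50,"ty":1,"tz":0,"gripper":-1},{"ax":0,"ay":0,"az":0,"tx":50,"ty":1,"tz":0,"gripper":-1}]' 25
python3 - <<'E'
from h import *
s=read_state(); u=np.array([-.0793,.9969]);e=np.array([.9969,.0793])
print(s["tool_pos"],"tcp e,s",s["tool_pos"][:2]@e,s["tool_pos"][:2]@u)
E
```

```text
[498.41 113.75 142.82] tcp e,s 505.8834289995556 73.87397712114796
clock: 9.27
tool_pos: [500.7, 114.7, 94.8]
tool_rot: [[0.0, 0.997, 0.078], [-0.0, 0.078, -0.997], [-1.0, 0.0, 0.0]]
ft_force: [1.2, 0.0, 0.5]
gripper_width: 29.8
[500.72 114.7   94.77] tcp e,s 508.26030031865514 74.64183793105701
```

```bash
python3 -m handwheel '[{"ax":0,"ay":0,"az":0,"tx":1,"ty":-1,"tz":-1,"gripper":-1},{"ax":0,"ay":0,"az":0,"tx":4,"ty":-1,"tz":-2.5,"gripper":-1},{"ax":0,"ay":0,"az":0,"tx":8,"ty":-1,"tz":-3.4,"gripper":-1},{"ax":0,"ay":0,"az":0,"tx":12,"ty":-1,"tz":-3.4,"gripper":-1},{"ax":0,"ay":0,"az":0,"tx":15,"ty":-1,"tz":-3.4,"gripper":-1},{"ax":0,"ay":0,"az":0,"tx":17,"ty":-1,"tz":-3.4,"gripper":-1},{"ax":0,"ay":0,"az":0,"tx":18,"ty":-1,"tz":-3.4,"gripper":-1},{"ax":0,"ay":0,"az":0,"tx":18,"ty":-1,"tz":-3.4,"gripper":-1}]' 25
python3 - <<'E'
from h import *
s=read_state(); u=np.array([-.0793,.9969]);e=np.array([.9969,.0793])
print(s["tool_pos"],"tcp e,s",s["tool_pos"][:2]@e,s["tool_pos"][:2]@u)
p,d,K,E=snap("wrist",8); crop("wrist",8,220,420,120,320,3)
P=cloud(d,K,E); z=P[...,2]
for v in range(225,300,5): print(v,P[v,318],P[v,318,:2]@u)
E
```

```text
clock: 9.93
tool_pos: [499.0, 118.1, 76.2]
tool_rot: [[-0.001, 0.997, 0.078], [-0.0, 0.078, -0.997], [-1.0, -0.001, -0.0]]
ft_force: [-0.3, 0.6, -0.4]
gripper_width: 29.7
[498.99 118.06  76.23] tcp e,s 506.8025383171631 78.12658192921137
225 [498.76 131.51  58.23] 91.55207279461825
230 [498.98 128.65  57.59] 88.67837450801255
235 [499.21 125.85  57.24] 85.86804819304629
240 [499.3  124.64  61.26] 84.65476149920184
245 [499.29 124.86  68.7 ] 84.88079405892944
250 [499.33 124.34  73.77] 84.36170854840753
255 [499.37 123.93  78.73] 83.94406062342273
260 [499.48 122.51  81.05] 82.51686515565059
265 [499.61 120.97  83.  ] 80.97471665088864
270 [499.81 118.47  82.8 ] 78.47184607563611
275 [500.  116.   82.7] 75.9915012120482
280 [500.18 113.81  83.2 ] 73.79204196349174
285 [501.93  91.35  44.61] 51.268556115425966
290 [502.19  88.04  44.26] 47.94692105356241
295 [502.4   85.4   45.19] 45.294693355413315
```

View pics/wrist8c220.png

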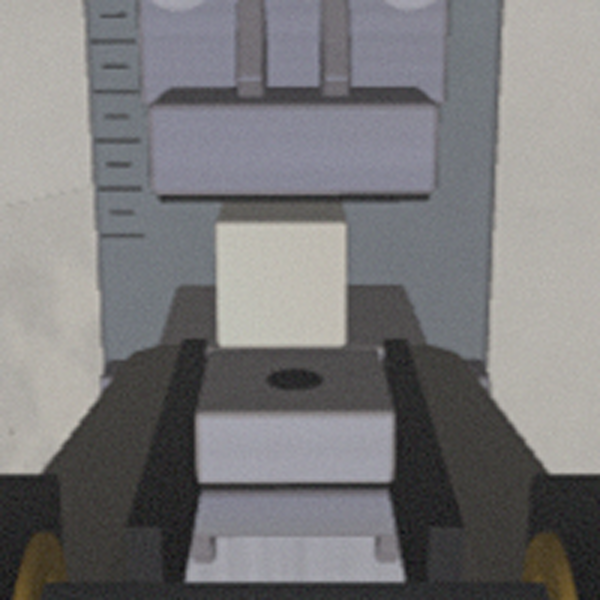

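```bash
python3 -m handwheel '[{"ax":0,"ay":0,"az":0,"tx":0.5,"ty":0,"tz":0,"gripper":-1},{"ax":0,"ay":0,"az":0,"tx":1,"ty":0,"tz":0,"gripper":-1},{"ax":0,"ay":0,"az":0,"tx":1.5,"ty":0,"tz":0,"gripper":-1},{"ax":0,"ay":0,"az":0,"tx":2,"ty":0,"tz":0,"gripper":-1},{"ax":0,"ay":0,"az":0,"tx":2.5,"ty":0,"tz":0,"gripper":-1},{"ax":0,"ay":0,"az":0,"tx":2.5,"ty":0,"tz":0,"gripper":-1},{"ax":0,"ay":0,"az":0,"tx":2.5,"ty":0,"tz":0,"gripper":-1},{"ax":0,"ay":0,"az":0,"tx":2.5,"ty":0,"tz":0,"gripper":-1}]' 25
```

```text
clock: 10.65
tool_pos: [499.2, 118.1, 74.1]
tool_rot: [[-0.0, 0.997, 0.078], [-0.0, 0.078, -0.997], [-1.0, -0.0, 0.0]]
ft_force: [0.2, 0.3, -0.4]
gripper_width: 29.8
```

```bash
python3 -m handwheel '[{"ax":0,"ay":0,"az":0,"tx":0.3,"ty":0,"tz":0,"gripper":-1},{"ax":0,"ay":0,"az":0,"tx":0.6,"ty":0,"tz":0,"gripper":-1},{"ax":0,"ay":0,"az":0,"tx":0.9,"ty":0,"tz":0,"gripper":-1},{"ax":0,"ay":0,"az":0,"tx":1.2,"ty":0,"tz":0,"gripper":-1},{"ax":0,"ay":0,"az":0,"tx":1.4,"ty":0,"tz":0,"gripper":-1},{"ax":0,"ay":0,"az":0,"tx":1.4,"ty":0,"tz":0,"gripper":-1},{"ax":0,"ay":0,"az":0,"tx":1.4,"ty":0,"tz":0,"gripper":-1},{"ax":0,"ay":0,"az":0,"tx":1.4,"ty":0,"tz":0,"gripper":-1}]' 25
```

```text
clock: 11.32
tool_pos: [499.4, 118.1, 74.0]
tool_rot: [[-0.0, 0.997, 0.079], [-0.0, 0.079, -0.997], [-1.0, -0.0, 0.0]]
ft_force: [-4.9, 0.0, 9.8]
gripper_width: 29.6
```

```bash
python3 -m handwheel '[{"ax":0,"ay":0,"az":0,"tx":-0.9,"ty":0,"tz":0,"gripper":-1},{"ax":0,"ay":0,"az":0,"tx":-0.9,"ty":0,"tz":0,"gripper":-0.3},{"ax":0,"ay":0,"az":0,"tx":-0.9,"ty":0,"tz":0,"gripper":-0.15},{"ax":0,"ay":0,"az":0,"tx":-0.9,"ty":0,"tz":0,"gripper":-0.1},{"ax":0,"ay":0,"az":0,"tx":-0.9,"ty":0,"tz":0,"gripper":-0.1},{"ax":0,"ay":0,"az":0,"tx":-10,"ty":0,"tz":0,"gripper":-0.1},{"ax":0,"ay":0,"az":0,"tx":-35,"ty":0,"tz":0,"gripper":-0.1},{"ax":0,"ay":0,"az":0,"tx":-65,"ty":0,"tz":0,"gripper":0}]' 25
python3 -m handwheel '[{"ax":0,"ay":0,"az":0,"tx":0,"ty":0,"tz":5,"gripper":0.1},{"ax":0,"ay":0,"az":0,"tx":0,"ty":0,"tz":20,"gripper":0.1},{"ax":0,"ay":0,"az":0,"tx":0,"ty":0,"tz":45,"gripper":0.1},{"ax":0,"ay":0,"az":0,"tx":0,"ty":0,"tz":65,"gripper":0.1},{"ax":0,"ay":0,"az":0,"tx":0,"ty":0,"tz":75,"gripper":0.1},{"ax":0,"ay":0,"az":0,"tx":0,"ty":0,"tz":80,"gripper":0.1},{"ax":0,"ay":0,"az":0,"tx":0,"ty":0,"tz":80,"gripper":0.1},{"ax":0,"ay":0,"az":0,"tx":0,"ty":0,"tz":80,"gripper":0.1}]' 25
python3 - <<'E'
from h import *
s=read_state(); u=np.array([-.0793,.9969]);e=np.array([.9969,.0793])
p,d,K,E=snap("wrist",9); crop("wrist",9,220,420,60,260,3)
P=cloud(d,K,E); z=P[...,2]
uu=np.arange(640)[None,:]; vv=np.arange(400)[:,None]
def box(m,name):
    q=P[m][:,:2].astype(np.float32); r_=cv2.minAreaRect(q); c=np.array(r_[0]); print(name,m.sum(),r_,P[m][:,2].mean(),"e",c@e,"s",c@u); return r_
R=(uu>250)&(uu<390)&(vv<250); Y=P[...,1]
box(R&(z>55)&(z<60.5)&(Y>124),"block")
box(R&(z>77)&(z<84)&(Y>90),"tab")
box(R&(z>71)&(z<76)&(Y<70),"handle")
E
```

```text
clock: 11.98
tool_pos: [497.4, 118.0, 137.0]
tool_rot: [[-0.005, 0.997, 0.078], [0.0, 0.078, -0.997], [-1.0, -0.005, -0.0]]
ft_force: [-0.2, 0.6, 0.1]
gripper_width: 45.2
clock: 12.65
tool_pos: [505.4, 38.8, 137.7]
tool_rot: [[-0.0, 0.997, 0.078], [0.001, 0.078, -0.997], [-1.0, -0.0, -0.001]]
ft_force: [0.4, 0.2, -0.7]
gripper_width: 50.8
block 1329 ((495.6838073730469, 136.48501586914062), (21.802330017089844, 21.029203414916992), 4.409420967102051) 57.83445743585326 e 504.9704493286133 s 96.75418639526367
tab 1144 ((498.8003845214844, 118.3309326171875), (29.702795028686523, 11.51806640625), 4.45621395111084) 79.82249939744489 e 506.6377462860108 s 78.40923623352052
handle 706 ((504.7214050292969, 49.696006774902344), (21.692123413085938, 14.132238388061523), 4.53349494934082) 73.94640431173308 e 507.0976620109558 s 9.517541735076911
```

View pics/wrist9c220.png

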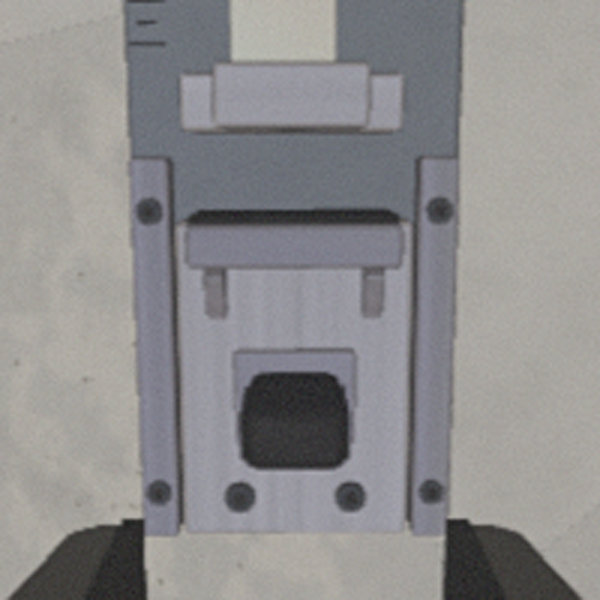

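```bash
python3 -m handwheel '[{"ax":0,"ay":0,"az":0,"tx":0,"ty":-4,"tz":18,"gripper":0.1},{"ax":-1,"ay":0,"az":0,"tx":0,"ty":-11,"tz":50,"gripper":0.1},{"ax":-3,"ay":0,"az":0,"tx":0,"ty":-19,"tz":86,"gripper":0.1},{"ax":-5,"ay":0,"az":0,"tx":0,"ty":-27,"tz":124,"gripper":0.1},{"ax":-7,"ay":0,"az":0,"tx":0,"ty":-35,"tz":162,"gripper":0.1},{"ax":-8.8,"ay":0,"az":0,"tx":0,"ty":-43,"tz":200,"gripper":0.1},{"ax":-8.8,"ay":0,"az":0,"tx":0,"ty":-50,"tz":232,"gripper":0.1},{"ax":-8.8,"ay":0,"az":0,"tx":0,"ty":-55,"tz":255,"gripper":0.1}]' 25
python3 -m handwheel '[{"ax":0,"ay":0,"az":0,"tx":3,"ty":0,"tz":0,"gripper":0.1},{"ax":0,"ay":0,"az":0,"tx":10,"ty":0,"tz":0,"gripper":0.1},{"ax":0,"ay":0,"az":0,"tx":20,"ty":0,"tz":0,"gripper":0.1},{"ax":0,"ay":0,"az":0,"tx":26,"ty":0,"tz":0,"gripper":0.1},{"ax":0,"ay":0,"az":0,"tx":28,"ty":0,"tz":0,"gripper":0.1},{"ax":0,"ay":0,"az":0,"tx":28,"ty":0,"tz":0,"gripper":0.1},{"ax":0,"ay":0,"az":0,"tx":28,"ty":0,"tz":0,"gripper":0.1},{"ax":0,"ay":0,"az":0,"tx":28,"ty":0,"tz":0,"gripper":0.1}]' 25
python3 - <<'E'
from h import *
s=read_state(); print(s["tool_pos"]); d=np.array([470.6,-219.7,68.8])-s["tool_pos"]; print(d@s["tool_rot"])
E
```

```text
clock: 13.37
tool_pos: [470.5, -222.1, 137.9]
tool_rot: [[0.0, 0.973, 0.23], [-0.001, 0.23, -0.973], [-1.0, 0.0, 0.001]]
ft_force: [1.1, -0.8, 0.3]
gripper_width: 50.5
clock: 14.03
tool_pos: [471.0, -219.9, 110.0]
tool_rot: [[0.0, 0.973, 0.231], [-0.0, 0.231, -0.973], [-1.0, 0.0, 0.0]]
ft_force: [0.7, -0.7, -0.6]
gripper_width: 50.8
[ 471.   -219.91  110.01]
[41.21 -0.35 -0.31]
```

```bash
python3 -m handwheel '[{"ax":0,"ay":0,"az":0,"tx":4,"ty":-0.3,"tz":-0.3,"gripper":0.1},{"ax":0,"ay":0,"az":0,"tx":14,"ty":-0.3,"tz":-0.3,"gripper":0.1},{"ax":0,"ay":0,"az":0,"tx":26,"ty":-0.3,"tz":-0.3,"gripper":0.1},{"ax":0,"ay":0,"az":0,"tx":36,"ty":-0.3,"tz":-0.3,"gripper":0.1},{"ax":0,"ay":0,"az":0,"tx":41,"ty":-0.3,"tz":-0.3,"gripper":0.1},{"ax":0,"ay":0,"az":0,"tx":41,"ty":-0.3,"tz":-0.3,"gripper":-0.2},{"ax":0,"ay":0,"az":0,"tx":41,"ty":-0.3,"tz":-0.3,"gripper":-1},{"ax":0,"ay":0,"az":0,"tx":41,"ty":-0.3,"tz":-0.3,"gripper":-1}]' 25
python3 -m handwheel '[{"ax":0,"ay":0,"az":0,"tx":0,"ty":0,"tz":0,"gripper":-1},{"ax":0,"ay":0,"az":0,"tx":0,"ty":0,"tz":0,"gripper":-1},{"ax":0,"ay":0,"az":0,"tx":0,"ty":0,"tz":0,"gripper":-1},{"ax":0,"ay":0,"az":0,"tx":-5,"ty":0,"tz":0,"gripper":-1},{"ax":0,"ay":0,"az":0,"tx":-18,"ty":0,"tz":0,"gripper":-1},{"ax":0,"ay":0,"az":0,"tx":-40,"ty":0,"tz":0,"gripper":-1},{"ax":0,"ay":0,"az":0,"tx":-70,"ty":0,"tz":0,"gripper":-1},{"ax":0,"ay":0,"az":0,"tx":-95,"ty":0,"tz":0,"gripper":-1}]' 25
python3 - <<'E'
from h import *
p,d,K,E=snap("wrist",10); s=read_state(); print(s["tool_pos"],s["gripper_width"])
P=cloud(d,K,E); q=(P-s["tool_pos"])@s["tool_rot"]
for v in range(226,290,8): print(v,[q[v,u].round(1) for u in (300,317,334)])
d=np.array([507.1*.9969-63.5*.0793,507.1*.0793+63.5*.9969,165])-s["tool_pos"]; print(d@s["tool_rot"])
E
```

```text
clock: 14.7
tool_pos: [470.6, -220.2, 68.9]
tool_rot: [[0.0, 0.973, 0.23], [-0.0, 0.23, -0.973], [-1.0, 0.0, 0.0]]
ft_force: [0.5, -0.1, -0.6]
gripper_width: 32.5
clock: 15.37
tool_pos: [470.3, -219.9, 165.5]
tool_rot: [[0.0, 0.973, 0.23], [-0.0, 0.23, -0.973], [-1.0, 0.0, 0.0]]
ft_force: [0.2, 0.5, -0.6]
gripper_width: 29.2
[ 473.06 -221.99  171.22] 29.56784269242177
226 [array([ 42.3, -11.8,  -9.6]), array([43.6, -2.3, -9.2]), array([43.6,  7.3, -9.2])]
234 [array([ 28.9, -11.1,  -9.5]), array([29. , -2.2, -9.5]), array([29.2,  6.7, -9.5])]
242 [array([ 17.8, -10.5,  -9.2]), array([17.2, -2.1, -9.4]), array([17.1,  6.3, -9.5])]
250 [array([ 7.3, -9.9, -9.1]), array([ 6.4, -2. , -9.5]), array([ 8.6,  6. , -8.7])]
258 [array([-1.1, -9.4, -8.7]), array([-2. , -1.9, -9.1]), array([-0.8,  5.6, -8.6])]
266 [array([-2.5, -9.4, -5.5]), array([-1.1, -1.9, -4.9]), array([-1.6,  5.6, -5.1])]
274 [array([-1.3, -9.5, -1.1]), array([-1.7, -1.9, -1.3]), array([-1.8,  5.6, -1.4])]
282 [array([ 96.1, -15.5,  51.5]), array([96.2, -2.8, 51.5]), array([96.2,  9.9, 51.5])]
[   4.46  101.6  -310.48]
```

View pics/wrist10.png

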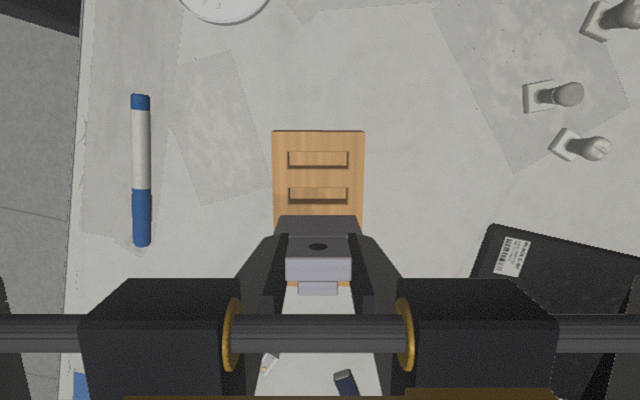

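```bash
python3 -m handwheel '[{"ax":0.5,"ay":0,"az":0,"tx":0,"ty":4,"tz":-10,"gripper":-1},{"ax":1.5,"ay":0,"az":0,"tx":0,"ty":11,"tz":-30,"gripper":-1},{"ax":3,"ay":0,"az":0,"tx":0,"ty":20,"tz":-58,"gripper":-1},{"ax":4,"ay":0,"az":0,"tx":0,"ty":30,"tz":-88,"gripper":-1},{"ax":5,"ay":0,"az":0,"tx":0,"ty":40,"tz":-118,"gripper":-1},{"ax":6.5,"ay":0,"az":0,"tx":0,"ty":50,"tz":-148,"gripper":-1},{"ax":8,"ay":0,"az":0,"tx":0,"ty":59,"tz":-174,"gripper":-1},{"ax":8.7,"ay":0,"az":0,"tx":0,"ty":65,"tz":-195,"gripper":-1}]' 25
python3 - <<'E'
from h import *
s=read_state(); print(s["tool_pos"]);d=np.array([507.1*.9969-63.5*.0793,507.1*.0793+63.5*.9969,150])-s["tool_pos"]; print(d@s["tool_rot"])
E
```

```text
clock: 16.08
tool_pos: [488.7, -13.2, 164.0]
tool_rot: [[0.001, 0.997, 0.08], [0.0, 0.08, -0.997], [-1.0, 0.001, -0.0]]
ft_force: [0.4, 0.0, -0.6]
gripper_width: 29.6
[488.7  -13.21 164.02]
[  14.06   21.08 -115.4 ]
```

```bash
python3 -m handwheel '[{"ax":0,"ay":0,"az":0,"tx":0,"ty":4,"tz":-22,"gripper":-1},{"ax":0,"ay":0,"az":0,"tx":0,"ty":9,"tz":-50,"gripper":-1},{"ax":0,"ay":0,"az":0,"tx":0,"ty":14,"tz":-78,"gripper":-1},{"ax":0,"ay":0,"az":0,"tx":0,"ty":19,"tz":-100,"gripper":-1},{"ax":0,"ay":0,"az":0,"tx":0,"ty":20,"tz":-110,"gripper":-1},{"ax":0,"ay":0,"az":0,"tx":0,"ty":20,"tz":-112,"gripper":-1},{"ax":0,"ay":0,"az":0,"tx":3,"ty":20,"tz":-112,"gripper":-1},{"ax":0,"ay":0,"az":0,"tx":5,"ty":20,"tz":-112,"gripper":-1}]' 25
python3 -m handwheel '[{"ax":0,"ay":0,"az":0,"tx":3,"ty":0,"tz":0,"gripper":-1},{"ax":0,"ay":0,"az":0,"tx":8,"ty":0,"tz":0,"gripper":-1},{"ax":0,"ay":0,"az":0,"tx":13,"ty":0,"tz":0,"gripper":-1},{"ax":0,"ay":0,"az":0,"tx":15,"ty":0,"tz":0,"gripper":-1},{"ax":0,"ay":0,"az":0,"tx":15,"ty":0,"tz":0,"gripper":-1},{"ax":0,"ay":0,"az":0,"tx":15,"ty":0,"tz":0,"gripper":-1},{"ax":0,"ay":0,"az":0,"tx":15,"ty":0,"tz":0,"gripper":-1},{"ax":0,"ay":0,"az":0,"tx":15,"ty":0,"tz":0,"gripper":-1}]' 25
cat > chk.py <<'E'
from h import *
import sys
s=read_state(); u=np.array([-.0793,.9969]);e=np.array([.9969,.0793])
print(s["tool_pos"],"tcp e,s",s["tool_pos"][:2]@e,s["tool_pos"][:2]@u)
p,d,K,E=snap("wrist",sys.argv[1]); crop("wrist",sys.argv[1],220,420,120,320,3)
P=cloud(d,K,E); q=(P-s["tool_pos"])@s["tool_rot"]
m=(q[...,0]>0)&(q[...,0]<40)&(abs(q[...,1])<10)&(q[...,2]<0)&(q[...,2]>-12)
print("face tool z",np.median(q[m][:,2]),"face s",np.median(P[m][:,:2]@u), "slope", np.polyfit(q[m][:,0],q[m][:,2],1) if m.sum()>20 else None)
m=(q[...,0]>-12)&(q[...,0]<-3)&(abs(q[...,1])<10)&(abs(q[...,2])<9)
print("top tool x",np.median(q[m][:,0]))
E
python3 chk.py 11
```

```text
clock: 16.75
tool_pos: [499.6, 97.0, 158.5]
tool_rot: [[-0.0, 0.997, 0.08], [-0.001, 0.08, -0.997], [-1.0, -0.0, 0.001]]
ft_force: [-0.4, 0.2, -1.1]
gripper_width: 29.9
clock: 17.42
tool_pos: [499.9, 98.0, 144.0]
tool_rot: [[0.001, 0.997, 0.08], [-0.0, 0.08, -0.997], [-1.0, 0.001, 0.0]]
ft_force: [0.7, 1.2, -0.4]
gripper_width: 29.7
[499.88  97.99 143.98] tcp e,s 506.09838684894606 58.042223601682196
face tool z -6.578483782912619 face s 64.61919861176442 slope [ 0.   -6.62]
top tool x -6.8021139862680995
```

View pics/wrist11c220.png

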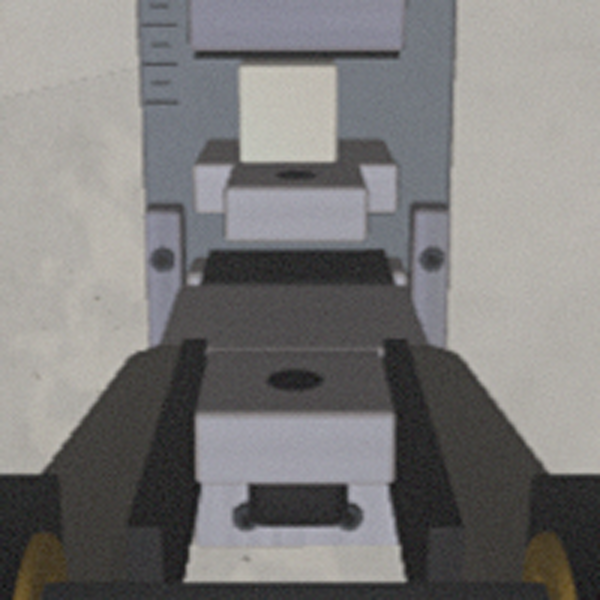

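```bash
python3 -m handwheel '[{"ax":0,"ay":0,"az":0,"tx":0,"ty":0.5,"tz":-2,"gripper":-1},{"ax":0,"ay":0,"az":0,"tx":0,"ty":0.8,"tz":-4,"gripper":-1},{"ax":0,"ay":0,"az":0,"tx":4,"ty":0.8,"tz":-4.9,"gripper":-1},{"ax":0,"ay":0,"az":0,"tx":12,"ty":0.8,"tz":-4.9,"gripper":-1},{"ax":0,"ay":0,"az":0,"tx":22,"ty":0.8,"tz":-4.9,"gripper":-1},{"ax":0,"ay":0,"az":0,"tx":28,"ty":0.8,"tz":-4.9,"gripper":-1},{"ax":0,"ay":0,"az":0,"tx":30,"ty":0.8,"tz":-4.9,"gripper":-1},{"ax":0,"ay":0,"az":0,"tx":30,"ty":0.8,"tz":-4.9,"gripper":-1}]' 25
python3 chk.py 12
```

```text
clock: 18.13
tool_pos: [499.2, 102.9, 112.4]
tool_rot: [[-0.002, 0.997, 0.08], [0.0, 0.08, -0.997], [-1.0, -0.002, -0.0]]
ft_force: [-0.7, 0.0, -1.1]
gripper_width: 29.8
[499.18 102.91 112.39] tcp e,s 505.78934672688223 63.007965179535525
face tool z -6.6043393462750535 face s 69.61789325967165 slope [-0.04 -6.24]
top tool x -6.855259253045335
```

View pics/wrist12c220.png

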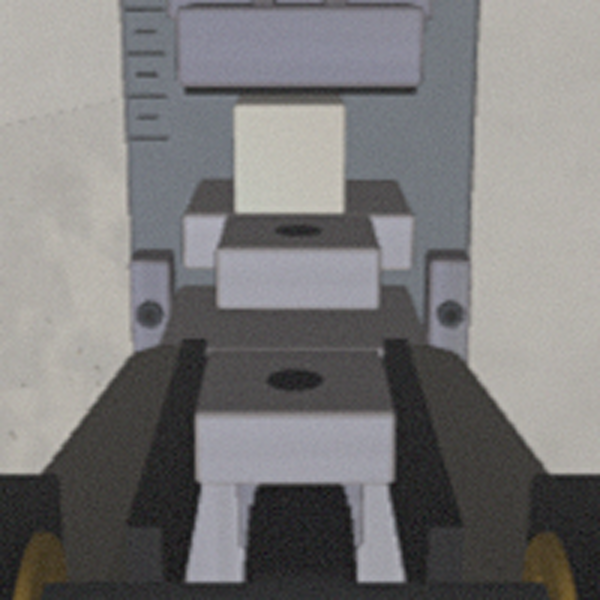

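```bash
python3 - <<'E'
from h import *
u=np.array([-.0793,.9969]);e=np.array([.9969,.0793])
for f in ("wrist3.npz","wrist9.npz"):
    p,d,K,E=load(f); P=cloud(d,K,E); S=P[...,:2]@u; Ee=P[...,:2]@e; z=P[...,2]
    m=(abs(Ee-507)<20)&(z>42)&(z<48)&(S>35)&(S<62); print(f,np.percentile(S[m],[0.5,2,98,99.5]),np.median(z[m]))
    m=(abs(Ee-507)<14)&(z>77)&(z<84)&(S>65)&(S<90); 
    if m.sum(): print("tab s",np.percentile(S[m],[1,99]),"e",np.percentile(Ee[(z>77)&(z<84)&(S>65)&(S<90)],[1,99]))
E
```

```text
wrist3.npz [42.3  42.37 53.95 54.  ] 44.64949746119501
wrist9.npz [42.25 42.31 53.87 53.91] 44.6299583791768
tab s [72.67 84.11] e [492.41 521.36]
```

```bash
python3 -m handwheel '[{"ax":0,"ay":0,"az":0,"tx":0,"ty":0.6,"tz":0.6,"gripper":-1},{"ax":0,"ay":0,"az":0,"tx":0,"ty":1,"tz":1.3,"gripper":-1},{"ax":0,"ay":0,"az":0,"tx":1,"ty":1,"tz":1.3,"gripper":-1},{"ax":0,"ay":0,"az":0,"tx":2,"ty":1,"tz":1.3,"gripper":-1},{"ax":0,"ay":0,"az":0,"tx":3,"ty":1,"tz":1.3,"gripper":-1},{"ax":0,"ay":0,"az":0,"tx":4,"ty":1,"tz":1.3,"gripper":-1},{"ax":0,"ay":0,"az":0,"tx":5,"ty":1,"tz":1.3,"gripper":-1},{"ax":0,"ay":0,"az":0,"tx":5,"ty":1,"tz":1.3,"gripper":-1}]' 25
python3 chk.py 13
```

```text
clock: 18.85
tool_pos: [501.0, 101.7, 108.4]
tool_rot: [[-0.0, 0.997, 0.08], [-0.0, 0.08, -0.997], [-1.0, -0.0, -0.0]]
ft_force: [0.3, -0.8, -1.2]
gripper_width: 29.8
[500.96 101.73 108.42] tcp e,s 507.47503785446116 61.6844808432984
face tool z -6.619525739235792 face s 68.30315517458561 slope [-0.01 -6.56]
top tool x -6.799578421428453
```

```bash
python3 -m handwheel '[{"ax":0,"ay":0,"az":0,"tx":3,"ty":-0.4,"tz":0,"gripper":-1},{"ax":0,"ay":0,"az":0,"tx":7,"ty":-0.4,"tz":0,"gripper":-1},{"ax":0,"ay":0,"az":0,"tx":12,"ty":-0.4,"tz":0,"gripper":-1},{"ax":0,"ay":0,"az":0,"tx":17,"ty":-0.4,"tz":0,"gripper":-1},{"ax":0,"ay":0,"az":0,"tx":21,"ty":-0.4,"tz":0,"gripper":-1},{"ax":0,"ay":0,"az":0,"tx":24,"ty":-0.4,"tz":0,"gripper":-1},{"ax":0,"ay":0,"az":0,"tx":26,"ty":-0.4,"tz":0,"gripper":-1},{"ax":0,"ay":0,"az":0,"tx":26,"ty":-0.4,"tz":0,"gripper":-1}]' 25
python3 chk.py 14
```

```text
clock: 19.57
tool_pos: [500.4, 101.7, 82.1]
tool_rot: [[-0.001, 0.997, 0.08], [0.0, 0.08, -0.997], [-1.0, -0.001, -0.0]]
ft_force: [-1.3, -0.2, -0.3]
gripper_width: 29.4
[500.38 101.68  82.08] tcp e,s 506.8903692639286 61.687131864936354
face tool z -6.632640423935221 face s 68.31761411246808 slope [ 0.1 -7.7]
top tool x -6.854462319595395
```

View pics/wrist14c220.png

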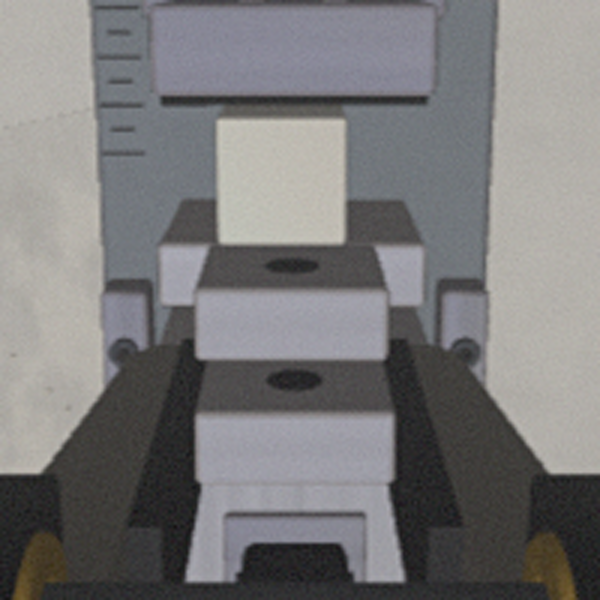

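Both plates are aligned, with the first unmoved at crop (292,300) and no contact force. I'll lower the last ~9 mm.

```bash
python3 -m handwheel '[{"ax":0,"ay":0,"az":0,"tx":1,"ty":0,"tz":0,"gripper":-1},{"ax":0,"ay":0,"az":0,"tx":2.5,"ty":0,"tz":0,"gripper":-1},{"ax":0,"ay":0,"az":0,"tx":4,"ty":0,"tz":0,"gripper":-1},{"ax":0,"ay":0,"az":0,"tx":5.5,"ty":0,"tz":0,"gripper":-1},{"ax":0,"ay":0,"az":0,"tx":6.5,"ty":0,"tz":0,"gripper":-1},{"ax":0,"ay":0,"az":0,"tx":7.3,"ty":0,"tz":0,"gripper":-1},{"ax":0,"ay":0,"az":0,"tx":7.8,"ty":0,"tz":0,"gripper":-1},{"ax":0,"ay":0,"az":0,"tx":7.8,"ty":0,"tz":0,"gripper":-1}]' 25
python3 -m handwheel '[{"ax":0,"ay":0,"az":0,"tx":0.3,"ty":0,"tz":0,"gripper":-1},{"ax":0,"ay":0,"az":0,"tx":0.6,"ty":0,"tz":0,"gripper":-1},{"ax":0,"ay":0,"az":0,"tx":0.9,"ty":0,"tz":0,"gripper":-1},{"ax":0,"ay":0,"az":0,"tx":1.2,"ty":0,"tz":0,"gripper":-1},{"ax":0,"ay":0,"az":0,"tx":1.5,"ty":0,"tz":0,"gripper":-1},{"ax":0,"ay":0,"az":0,"tx":1.5,"ty":0,"tz":0,"gripper":-1},{"ax":0,"ay":0,"az":0,"tx":1.5,"ty":0,"tz":0,"gripper":-1},{"ax":0,"ay":0,"az":0,"tx":1.5,"ty":0,"tz":0,"gripper":-1}]' 25
```

```text
clock: 20.28
tool_pos: [500.7, 101.7, 74.8]
tool_rot: [[-0.0, 0.997, 0.08], [-0.0, 0.08, -0.997], [-1.0, -0.0, -0.0]]
ft_force: [0.2, 0.4, -0.5]
gripper_width: 29.7
clock: 20.95
tool_pos: [500.8, 101.7, 73.4]
tool_rot: [[0.0, 0.997, 0.08], [-0.0, 0.08, -0.997], [-1.0, 0.0, 0.0]]
ft_force: [0.0, -0.5, -0.4]
gripper_width: 30.0
```

```bash
python3 -m handwheel '[{"ax":0,"ay":0,"az":0,"tx":0.2,"ty":0,"tz":0,"gripper":-1},{"ax":0,"ay":0,"az":0,"tx":0.4,"ty":0,"tz":0,"gripper":-1},{"ax":0,"ay":0,"az":0,"tx":0.6,"ty":0,"tz":0,"gripper":-1},{"ax":0,"ay":0,"az":0,"tx":0.8,"ty":0,"tz":0,"gripper":-1},{"ax":0,"ay":0,"az":0,"tx":1,"ty":0,"tz":0,"gripper":-1},{"ax":0,"ay":0,"az":0,"tx":1,"ty":0,"tz":0,"gripper":-1},{"ax":0,"ay":0,"az":0,"tx":1,"ty":0,"tz":0,"gripper":-1},{"ax":0,"ay":0,"az":0,"tx":1,"ty":0,"tz":0,"gripper":-1}]' 25
```

```text
clock: 21.62
tool_pos: [500.8, 101.7, 73.0]
tool_rot: [[-0.0, 0.997, 0.08], [-0.0, 0.08, -0.997], [-1.0, -0.0, 0.0]]
ft_force: [-3.3, 0.4, 5.6]
gripper_width: 29.7
```

```bash
python3 -m handwheel '[{"ax":0,"ay":0,"az":0,"tx":-0.5,"ty":0,"tz":0,"gripper":-1},{"ax":0,"ay":0,"az":0,"tx":-0.5,"ty":0,"tz":0,"gripper":-0.3},{"ax":0,"ay":0,"az":0,"tx":-0.5,"ty":0,"tz":0,"gripper":-0.15},{"ax":0,"ay":0,"az":0,"tx":-0.5,"ty":0,"tz":0,"gripper":-0.1},{"ax":0,"ay":0,"az":0,"tx":-0.5,"ty":0,"tz":0,"gripper":-0.1},{"ax":0,"ay":0,"az":0,"tx":-8,"ty":0,"tz":0,"gripper":-0.1},{"ax":0,"ay":0,"az":0,"tx":-30,"ty":0,"tz":0,"gripper":-0.1},{"ax":0,"ay":0,"az":0,"tx":-60,"ty":0,"tz":0,"gripper":-0.1}]' 25
python3 -m handwheel '[{"ax":0,"ay":0,"az":0,"tx":0,"ty":0,"tz":3,"gripper":0.1},{"ax":0,"ay":0,"az":0,"tx":0,"ty":0,"tz":12,"gripper":0.1},{"ax":0,"ay":0,"az":0,"tx":0,"ty":0,"tz":27,"gripper":0.1},{"ax":0,"ay":0,"az":0,"tx":0,"ty":0,"tz":42,"gripper":0.1},{"ax":0,"ay":0,"az":0,"tx":0,"ty":0,"tz":50,"gripper":0.1},{"ax":0,"ay":0,"az":0,"tx":0,"ty":0,"tz":53,"gripper":0.1},{"ax":0,"ay":0,"az":0,"tx":0,"ty":0,"tz":53,"gripper":0.1},{"ax":0,"ay":0,"az":0,"tx":0,"ty":0,"tz":53,"gripper":0.1}]' 25
python3 - <<'E'
from h import *
s=read_state(); u=np.array([-.0793,.9969]);e=np.array([.9969,.0793])
p,d,K,E=snap("wrist",15); crop("wrist",15,220,420,60,260,3)
P=cloud(d,K,E); z=P[...,2];S=P[...,:2]@u; Ee=P[...,:2]@e
def box(m,name):
    q=P[m][:,:2].astype(np.float32); r_=cv2.minAreaRect(q); c=np.array(r_[0]); print(name,m.sum(),r_,P[m][:,2].mean(),"e",c@e,"s",c@u); return r_
R=abs(Ee-507)<25
box(R&(z>55)&(z<60.5)&(S>87),"block")
box(R&(z>77)&(z<84)&(S>70.5)&(S<88),"tab1")
box(R&(z>77)&(z<84)&(S>50)&(S<69.5),"tab2")
box(R&(z>71)&(z<76)&(S<25),"handle")
print(s["tool_pos"],s["tool_pos"][:2]@e,s["tool_pos"][:2]@u)
E
```

```text
clock: 22.28
tool_pos: [498.7, 101.7, 131.1]
tool_rot: [[-0.006, 0.997, 0.08], [0.0, 0.08, -0.997], [-1.0, -0.006, -0.001]]
ft_force: [-0.2, -0.4, 1.0]
gripper_width: 41.3
clock: 22.95
tool_pos: [504.7, 49.0, 131.9]
tool_rot: [[-0.001, 0.997, 0.08], [0.0, 0.08, -0.997], [-1.0, -0.001, -0.001]]
ft_force: [-0.8, -0.1, 1.1]
gripper_width: 50.5
block 1290 ((495.5401611328125, 137.31414794921875), (21.46293067932129, 20.39679527282715), 4.697209358215332) 57.824519347537084 e 504.8929985656738 s 97.59213931274415
tab1 1169 ((498.9581298828125, 118.67772674560547), (29.967315673828125, 11.428875923156738), 4.581802845001221) 79.74943728310393 e 506.82250341110233 s 78.74244609298708
tab2 1086 ((501.0267028808594, 102.47430419921875), (29.77667999267578, 11.418132781982422), 4.537591934204102) 79.76291701079863 e 507.5997324249268 s 62.42521631774902
handle 719 ((504.7529296875, 49.70435333251953), (21.468008041381836, 13.751276969909668), 4.9653143882751465) 73.87518251214352 e 507.1297508247376 s 9.523362512969975
[504.66  49.01 131.93] 506.9815746554472 8.835069482119927
```

View pics/wrist15c220.png

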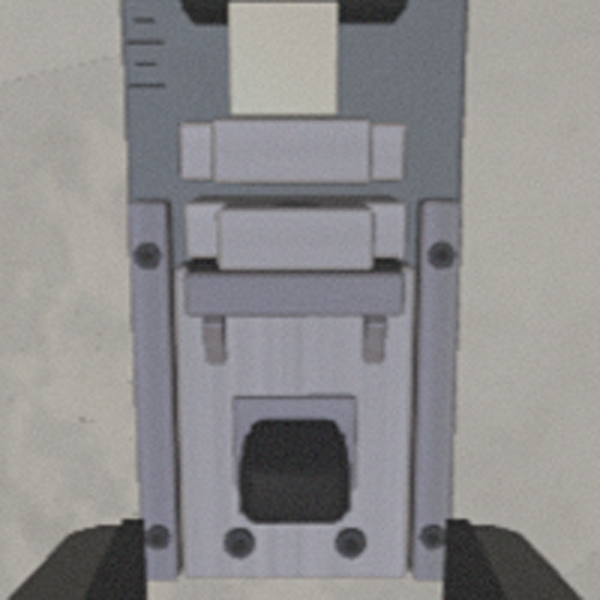

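```bash
python3 -m handwheel '[{"ax":0,"ay":0,"az":0,"tx":8,"ty":0.2,"tz":-0.7,"gripper":0.1},{"ax":0,"ay":0,"az":0,"tx":25,"ty":0.2,"tz":-0.7,"gripper":0.1},{"ax":0,"ay":0,"az":0,"tx":45,"ty":0.2,"tz":-0.7,"gripper":0},{"ax":0,"ay":0,"az":0,"tx":62,"ty":0.2,"tz":-0.7,"gripper":0},{"ax":0,"ay":0,"az":0,"tx":70,"ty":0.2,"tz":-0.7,"gripper":0},{"ax":0,"ay":0,"az":0,"tx":73,"ty":0.2,"tz":-0.7,"gripper":-0.2},{"ax":0,"ay":0,"az":0,"tx":73,"ty":0.2,"tz":-0.7,"gripper":-0.3},{"ax":0,"ay":0,"az":0,"tx":73,"ty":0.2,"tz":-0.7,"gripper":-0.4}]' 20
python3 -m handwheel '[{"ax":0,"ay":0,"az":0,"tx":0,"ty":0,"tz":0,"gripper":-0.5},{"ax":0,"ay":0,"az":0,"tx":0,"ty":0,"tz":0,"gripper":-0.6},{"ax":0,"ay":0,"az":0,"tx":0,"ty":0,"tz":0,"gripper":-1},{"ax":0,"ay":0,"az":0,"tx":0,"ty":0,"tz":0,"gripper":-1},{"ax":0,"ay":0,"az":0,"tx":0,"ty":0,"tz":0,"gripper":-1},{"ax":0,"ay":0,"az":0,"tx":0,"ty":0,"tz":0,"gripper":-1},{"ax":0,"ay":0,"az":0,"tx":0,"ty":0,"tz":0,"gripper":-1},{"ax":0,"ay":0,"az":0,"tx":0,"ty":0,"tz":0,"gripper":-1}]' 20
```

```text
clock: 23.67
tool_pos: [505.7, 49.7, 60.0]
tool_rot: [[0.001, 0.997, 0.08], [-0.0, 0.08, -0.997], [-1.0, 0.001, 0.0]]
ft_force: [0.3, -1.0, -0.1]
gripper_width: 28.8
clock: 24.33
tool_pos: [504.6, 49.5, 60.2]
tool_rot: [[-0.001, 0.997, 0.081], [-0.0, 0.081, -0.997], [-1.0, -0.001, 0.0]]
ft_force: [-4.6, -0.5, 3.8]
gripper_width: 21.9
```

```bash
python3 -m handwheel '[{"ax":0,"ay":0,"az":0,"tx":0,"ty":0,"tz":-0.5,"gripper":-1},{"ax":0,"ay":0,"az":0,"tx":0,"ty":0,"tz":-1.1,"gripper":-1},{"ax":0,"ay":0,"az":0,"tx":0,"ty":0,"tz":-1.8,"gripper":-1},{"ax":0,"ay":0,"az":0,"tx":0,"ty":0,"tz":-2.5,"gripper":-1},{"ax":0,"ay":0,"az":0,"tx":0,"ty":0,"tz":-3.2,"gripper":-1},{"ax":0,"ay":0,"az":0,"tx":0,"ty":0,"tz":-4,"gripper":-1},{"ax":0,"ay":0,"az":0,"tx":0,"ty":0,"tz":-4.7,"gripper":-1},{"ax":0,"ay":0,"az":0,"tx":0,"ty":0,"tz":-5,"gripper":-1}]' 20
```

```text
clock: 25.0
tool_pos: [504.3, 53.8, 60.3]
tool_rot: [[-0.001, 0.997, 0.081], [-0.002, 0.081, -0.997], [-1.0, -0.002, 0.002]]
ft_force: [-4.5, -4.6, 3.4]
gripper_width: 21.9
```

```bash
python3 -m handwheel '[{"ax":0,"ay":0,"az":0,"tx":0,"ty":0,"tz":-0.3,"gripper":-1},{"ax":0,"ay":0,"az":0,"tx":0,"ty":0,"tz":-0.6,"gripper":-1},{"ax":0,"ay":0,"az":0,"tx":0,"ty":0,"tz":-0.9,"gripper":-1},{"ax":0,"ay":0,"az":0,"tx":0,"ty":0,"tz":-1.2,"gripper":-1},{"ax":0,"ay":0,"az":0,"tx":0,"ty":0,"tz":-1.5,"gripper":-1},{"ax":0,"ay":0,"az":0,"tx":0,"ty":0,"tz":-1.8,"gripper":-1},{"ax":0,"ay":0,"az":0,"tx":0,"ty":0,"tz":-2,"gripper":-1},{"ax":0,"ay":0,"az":0,"tx":0,"ty":0,"tz":-2,"gripper":-1}]' 20
```

```text
clock: 25.67
tool_pos: [504.1, 55.7, 60.2]
tool_rot: [[-0.001, 0.997, 0.081], [-0.002, 0.081, -0.997], [-1.0, -0.002, 0.002]]
ft_force: [-4.3, -4.2, 4.1]
gripper_width: 21.9
```

```bash
python3 -m handwheel '[{"ax":0,"ay":0,"az":0,"tx":0,"ty":0,"tz":-0.2,"gripper":-1},{"ax":0,"ay":0,"az":0,"tx":0,"ty":0,"tz":-0.4,"gripper":-1},{"ax":0,"ay":0,"az":0,"tx":0,"ty":0,"tz":-0.6,"gripper":-1},{"ax":0,"ay":0,"az":0,"tx":0,"ty":0,"tz":-0.8,"gripper":-1},{"ax":0,"ay":0,"az":0,"tx":0,"ty":0,"tz":-1,"gripper":-1},{"ax":0,"ay":0,"az":0,"tx":0,"ty":0,"tz":-1.2,"gripper":-1},{"ax":0,"ay":0,"az":0,"tx":0,"ty":0,"tz":-1.2,"gripper":-1},{"ax":0,"ay":0,"az":0,"tx":0,"ty":0,"tz":-1.2,"gripper":-1}]' 20
```

```text
clock: 26.33
tool_pos: [504.0, 56.8, 60.3]
tool_rot: [[-0.001, 0.997, 0.081], [-0.002, 0.081, -0.997], [-1.0, -0.002, 0.002]]
ft_force: [-5.8, -4.3, 4.1]
gripper_width: 22.0
```

```bash
python3 -m handwheel '[{"ax":0,"ay":0,"az":0,"tx":0,"ty":0,"tz":-0.2,"gripper":-1},{"ax":0,"ay":0,"az":0,"tx":0,"ty":0,"tz":-0.4,"gripper":-1},{"ax":0,"ay":0,"az":0,"tx":0,"ty":0,"tz":-0.6,"gripper":-1},{"ax":0,"ay":0,"az":0,"tx":0,"ty":0,"tz":-0.8,"gripper":-1},{"ax":0,"ay":0,"az":0,"tx":0,"ty":0,"tz":-1,"gripper":-1},{"ax":0,"ay":0,"az":0,"tx":0,"ty":0,"tz":-1,"gripper":-1},{"ax":0,"ay":0,"az":0,"tx":0,"ty":0,"tz":-1,"gripper":-1},{"ax":0,"ay":0,"az":0,"tx":0,"ty":0,"tz":-1,"gripper":-1}]' 20
```

```text
clock: 27.0
tool_pos: [504.0, 57.2, 60.3]
tool_rot: [[-0.001, 0.997, 0.081], [-0.003, 0.081, -0.997], [-1.0, -0.002, 0.003]]
ft_force: [-5.4, -6.9, 4.0]
gripper_width: 22.1
```

```bash
python3 -m handwheel '[{"ax":0,"ay":0,"az":0,"tx":0,"ty":0,"tz":-0.2,"gripper":-1},{"ax":0,"ay":0,"az":0,"tx":0,"ty":0,"tz":-0.4,"gripper":-1},{"ax":0,"ay":0,"az":0,"tx":0,"ty":0,"tz":-0.6,"gripper":-1},{"ax":0,"ay":0,"az":0,"tx":0,"ty":0,"tz":-0.8,"gripper":-1},{"ax":0,"ay":0,"az":0,"tx":0,"ty":0,"tz":-1,"gripper":-1},{"ax":0,"ay":0,"az":0,"tx":0,"ty":0,"tz":-1,"gripper":-1},{"ax":0,"ay":0,"az":0,"tx":0,"ty":0,"tz":-1,"gripper":-1},{"ax":0,"ay":0,"az":0,"tx":0,"ty":0,"tz":-1,"gripper":-1}]' 20
```

```text
clock: 27.67
tool_pos: [504.0, 57.3, 60.3]
tool_rot: [[-0.001, 0.997, 0.081], [-0.005, 0.081, -0.997], [-1.0, -0.002, 0.005]]
ft_force: [-4.8, -10.8, 4.1]
gripper_width: 21.8
```

```bash
python3 -m handwheel '[{"ax":0,"ay":0,"az":0,"tx":0,"ty":0,"tz":-0.2,"gripper":-1},{"ax":0,"ay":0,"az":0,"tx":0,"ty":0,"tz":-0.5,"gripper":-1},{"ax":0,"ay":0,"az":0,"tx":0,"ty":0,"tz":-0.8,"gripper":-1},{"ax":0,"ay":0,"az":0,"tx":0,"ty":0,"tz":-1.1,"gripper":-1},{"ax":0,"ay":0,"az":0,"tx":0,"ty":0,"tz":-1.4,"gripper":-1},{"ax":0,"ay":0,"az":0,"tx":0,"ty":0,"tz":-1.5,"gripper":-1},{"ax":0,"ay":0,"az":0,"tx":0,"ty":0,"tz":-1.5,"gripper":-1},{"ax":0,"ay":0,"az":0,"tx":0,"ty":0,"tz":-1.5,"gripper":-1}]' 20
python3 - <<'E'
from h import *
s=read_state(); print(s["tool_pos"],s["ft_force"],s["moment"],s["clock"])
u=np.array([-.0793,.9969]);e=np.array([.9969,.0793])
p,d,K,E=snap("wrist",16); crop("wrist",16,220,420,60,260,3)
snap("scene",16);crop("scene",16,170,300,140,230,6); snap("side",16); crop("side",16,310,430,220,370,4)
P=cloud(d,K,E); z=P[...,2];S=P[...,:2]@u; Ee=P[...,:2]@e
def box(m,name):
    if m.sum()<20: print(name,"none"); return
    q=P[m][:,:2].astype(np.float32); r_=cv2.minAreaRect(q); c=np.array(r_[0]); print(name,m.sum(),r_,P[m][:,2].mean(),"e",c@e,"s",c@u); return r_
R=abs(Ee-507)<20
box(R&(z>55)&(z<60.5)&(S>86.5)&(S<110),"block")
box(R&(z>77)&(z<84)&(S>74)&(S<86),"tab1")
box(R&(z>77)&(z<84)&(S>55)&(S<74),"tab2")
print(read_state()["ft_force"])
E
```

```text
clock: 28.33
tool_pos: [504.0, 57.4, 60.3]
tool_rot: [[-0.001, 0.997, 0.082], [-0.007, 0.082, -0.997], [-1.0, -0.002, 0.007]]
ft_force: [-6.2, -16.6, 3.4]
gripper_width: 21.5
[503.98  57.43  60.29] [ -6.21 -16.6    3.36] [-2.56  0.92  0.02] 28.3333
block 2834 ((495.7267761230469, 137.02403259277344), (21.977664947509766, 21.052608489990234), 4.715018272399902) 57.85201503933596 e 505.0560289016724 s 97.28812474517821
tab1 2649 ((498.917236328125, 119.85616302490234), (29.86789894104004, 11.83117961883545), 4.724766254425049) 79.77700776264524 e 506.87518662338255 s 79.92047207870483
tab2 2440 ((500.5681457519531, 108.21407318115234), (29.913969039916992, 11.62603759765625), 4.928304672241211) 79.79169338818093 e 507.59776050338746 s 68.18355559616089
[ -6.09 -16.22   2.86]
```

View pics/wrist16c220.png

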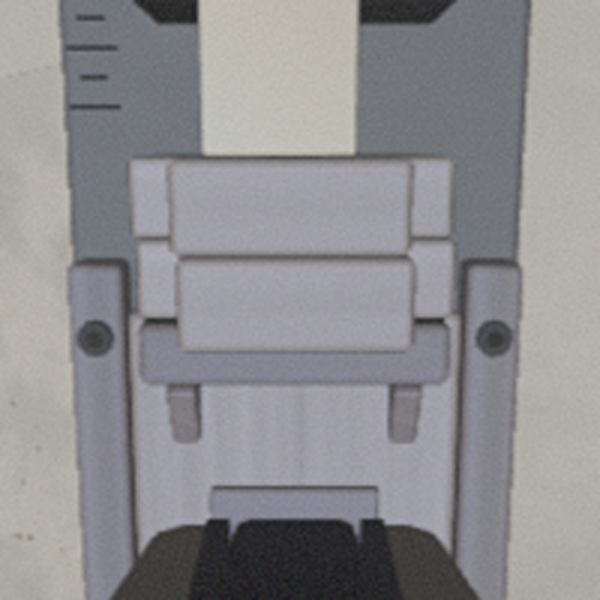

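View pics/scene16c170.png

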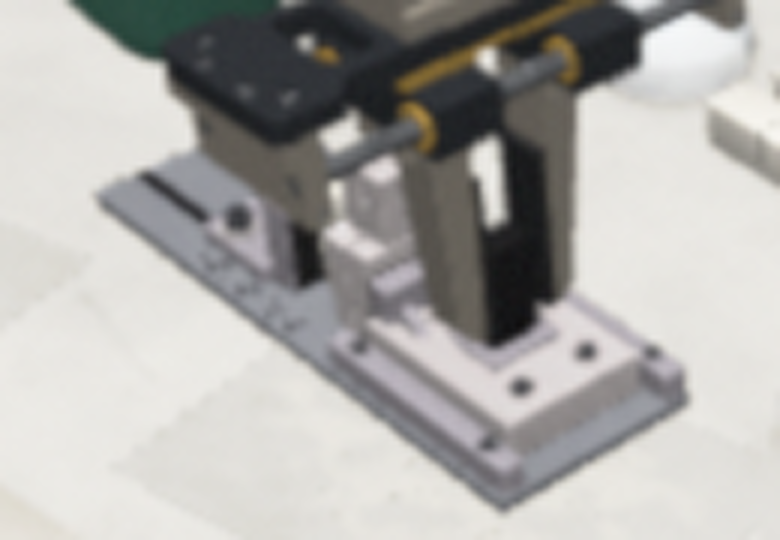

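View pics/side16c310.png

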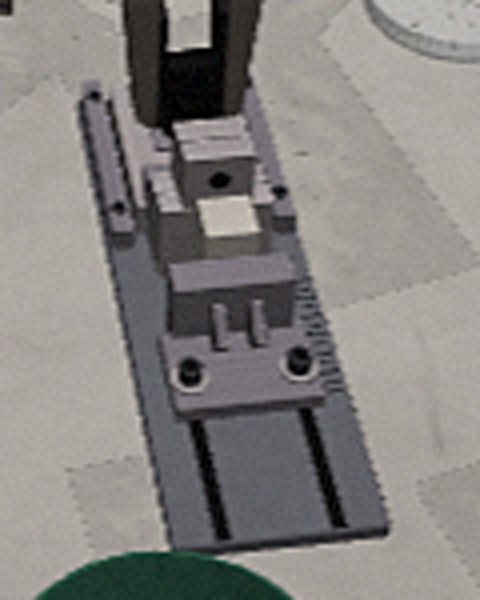

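```bash
python3 -c "
from cell import r,read_state
s=read_state();print(s['ft_force'],s['clock'],s['gripper_width'])
print(r.finish_job())"
```

```text
[ -6.09159439 -16.21574879   2.86398409] 28.4833 21.852348400557663
the job is handed in; nothing more can be done
None
```

I drew the jaw fully back, stood two spacer plates from the rack between block and jaw, and slid the jaw in until it closed on the stack. I handed the job in at 28.5 s, still gripping the handle; no verdict was reported.

**Jaw drawn back:** the handle moved about 17 mm and then met the end stop, where the force rose to about 12 N. The jaw's start position was not known exactly. I took the force rise as proof that it was fully back.

**Plates:** in the last wrist picture both plates stand upright on the bed. Their tops are 79.8 mm above the bench (80 expected), they are within about 1 mm of the middle line, and they sit 12 mm apart, so they touch. The third and fourth plates stayed in the rack.

**Block:** it stands with its top at 57.9 mm (58 expected), about 2 mm off the middle line. The stack reaches it without a visible gap.

**Clamping force:** the jaw stopped after about 8 mm of inward travel. The arm held a steady push of about 16 N on the handle. After about 3 N of jaw friction, that should leave about 13 N on the block. I worked this out from the wrist force and could not measure it at the block.

**Teeth:** the arm did not go near them. I took no final measurement of their positions.

**Disagreements:** the first move was refused because its rows left out some keys, and nothing moved. The overhead scene view and the wrist view differed by about 3 mm sideways on the plates. I used the wrist view, which matched where the gripper closed.

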